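# Load plug-in boards from the tray into the snap-in docks

## Task

Switch the rack's power lever fully off, then lift every plug-in board out of the storage tray and slide it into the dock of its own colour, all the way home so that the orange spring catch clicks out behind it. Keep the power off until every board is in, then switch the lever fully on again; leave the other things on the bench alone.

Things in the scene. Friction and masses are not known exactly. Their poses are not given: they have to be found in the camera images.
- tray: Dark grey storage tray fixed to the bench, 90 (x) x 210 (y) x 28 mm high, with a row of four pockets along its own y, centred at y = -75, -25, +25, +75 mm and x = 0. Each pocket is 62 x 38 mm and 24 mm deep (floor 4 mm above the bench). Origin: centre of its underside.
- power (a joint): Power lever of the rack: a steel lever with a red ball (26 mm diameter) on a grey 70 x 50 x 25 mm block fixed to the bench. 0 rad = OFF, leaning towards the robot (the block's -x); 1.0 rad = ON, leaning away (+x), 0.5 upright. It starts ON or nearly so; it turns easily (1 to 2 N at the ball) and stays where it is left.
- power_tip (a point): Centre of the red ball of the power lever, 55 mm from the lever's pivot; about 77 mm above the bench when upright, 70 mm at either end of its travel.
- power_base: Grey block that carries the power lever, 70 (x) x 50 (y) x 25 mm. Origin: centre of its underside; the lever pivots 22 mm above it about the block's y axis and swings along its x axis.
- board_red: Board with a red tab: black housing 60 (x) x 36 (y) x 24 mm high, green circuit board on top; on its middle an upright red tab 10 (x) x 24 (y) x 30 mm high (top at 54 mm). 70 g. Origin: centre of underside, z up; same either way round. Starts sunk flush in a tray pocket, x along the tray's x: only the tab stands clear to be gripped, across its 10 mm. May be absent.
- dock_red: Dock for the red board: red patch at its open entry, red stop block at its end (stop face x = +66, 24 mm high). Origin: mid-width on the underside; x = sliding direction. Floor 6 mm thick, x = -130 to 74. No walls at x < -70; walls 16 mm above the floor funnel from 56 mm apart at x = -70 to a 40 mm channel, x = -45 to 66. Open above. The four docks stand side by side.
- home_red (a point): Where the origin of the red board lies when it is fully home in its dock: on the dock's floor, at x = +35, y = 0, z = +6 mm in the dock's frame; axes as the dock's. There is 1 mm of play along x and 2 mm along y each way.
- catch_red (a joint): Orange spring catch of the red dock, on its +y side: ramp from x = -20 mm, square back at x = +4 mm, sticking 7 mm into the channel. Travel in m: 0 = sprung out, 0.003 to 0.007 = shoved aside by a board passing along +x (push of 3 to 8 N); it then springs back behind the board's rear edge.
- board_yellow: Board with a yellow tab: black housing 60 (x) x 36 (y) x 24 mm high, green circuit board on top; on its middle an upright yellow tab 10 (x) x 24 (y) x 30 mm high (top at 54 mm). 70 g. Origin: centre of underside, z up; same either way round. Starts sunk flush in a tray pocket, x along the tray's x: only the tab stands clear to be gripped, across its 10 mm. May be absent.
- dock_yellow: Dock for the yellow board: yellow patch at its open entry, yellow stop block at its end (stop face x = +66, 24 mm high). Origin: mid-width on the underside; x = sliding direction. Floor 6 mm thick, x = -130 to 74. No walls at x < -70; walls 16 mm above the floor funnel from 56 mm apart at x = -70 to a 40 mm channel, x = -45 to 66. Open above. The four docks stand side by side.
- home_yellow (a point): Where the origin of the yellow board lies when it is fully home in its dock: on the dock's floor, at x = +35, y = 0, z = +6 mm in the dock's frame; axes as the dock's. There is 1 mm of play along x and 2 mm along y each way.
- catch_yellow (a joint): Orange spring catch of the yellow dock, on its +y side: ramp from x = -20 mm, square back at x = +4 mm, sticking 7 mm into the channel. Travel in m: 0 = sprung out, 0.003 to 0.007 = shoved aside by a board passing along +x (push of 3 to 8 N); it then springs back behind the board's rear edge.
- board_green: Board with a green tab: black housing 60 (x) x 36 (y) x 24 mm high, green circuit board on top; on its middle an upright green tab 10 (x) x 24 (y) x 30 mm high (top at 54 mm). 70 g. Origin: centre of underside, z up; same either way round. Starts sunk flush in a tray pocket, x along the tray's x: only the tab stands clear to be gripped, across its 10 mm. May be absent.
- dock_green: Dock for the green board: green patch at its open entry, green stop block at its end (stop face x = +66, 24 mm high). Origin: mid-width on the underside; x = sliding direction. Floor 6 mm thick, x = -130 to 74. No walls at x < -70; walls 16 mm above the floor funnel from 56 mm apart at x = -70 to a 40 mm channel, x = -45 to 66. Open above. The four docks stand side by side.
- home_green (a point): Where the origin of the green board lies when it is fully home in its dock: on the dock's floor, at x = +35, y = 0, z = +6 mm in the dock's frame; axes as the dock's. There is 1 mm of play along x and 2 mm along y each way.
- catch_green (a joint): Orange spring catch of the green dock, on its +y side: ramp from x = -20 mm, square back at x = +4 mm, sticking 7 mm into the channel. Travel in m: 0 = sprung out, 0.003 to 0.007 = shoved aside by a board passing along +x (push of 3 to 8 N); it then springs back behind the board's rear edge.
- board_white: Board with a white tab: black housing 60 (x) x 36 (y) x 24 mm high, green circuit board on top; on its middle an upright white tab 10 (x) x 24 (y) x 30 mm high (top at 54 mm). 70 g. Origin: centre of underside, z up; same either way round. Starts sunk flush in a tray pocket, x along the tray's x: only the tab stands clear to be gripped, across its 10 mm. May be absent.
- dock_white: Dock for the white board: white patch at its open entry, white stop block at its end (stop face x = +66, 24 mm high). Origin: mid-width on the underside; x = sliding direction. Floor 6 mm thick, x = -130 to 74. No walls at x < -70; walls 16 mm above the floor funnel from 56 mm apart at x = -70 to a 40 mm channel, x = -45 to 66. Open above. The four docks stand side by side.
- home_white (a point): Where the origin of the white board lies when it is fully home in its dock: on the dock's floor, at x = +35, y = 0, z = +6 mm in the dock's frame; axes as the dock's. There is 1 mm of play along x and 2 mm along y each way.
- catch_white (a joint): Orange spring catch of the white dock, on its +y side: ramp from x = -20 mm, square back at x = +4 mm, sticking 7 mm into the channel. Travel in m: 0 = sprung out, 0.003 to 0.007 = shoved aside by a board passing along +x (push of 3 to 8 N); it then springs back behind the board's rear edge.
- bottle: White solvent bottle, 60 mm diameter, 130 mm tall. Bystander, to be left alone.
- driver: Orange-handled screwdriver, 170 mm long, lying flat. Bystander, to be left alone.
- meter: Yellow hand meter, 150 x 75 x 32 mm, lying flat. Bystander, to be left alone.
- tape: Roll of black tape lying flat, 80 mm diameter, 18 mm high. Bystander, to be left alone.
Things that resemble listed ones, but are neither listed nor needed, are in the scene too. What is shaped like the board_yellow but blue, brown or purple is not meant.

How it is judged (in metres and radians):
On the way, in this order (a step that is already met when the one before it is completed fails the run):
1. the power lever is switched off (value of joint power below 0.15 rad), for 0.2 s.
2. with the power off, every board is home in the dock of its colour with the catch sprung out behind it (x of board_red in the frame of home_red between -0.003 and 0.003 m and y of board_red in the frame of home_red between -0.004 and 0.004 m and z of board_red in the frame of home_red between -0.003 and 0.003 m and angle between each of board_red, board_yellow, board_green, board_white's own z axis and vertical below 0.06 rad and angle between the x axis of board_red and the x axis of dock_red, either way round below 0.09 rad and value of joint each of catch_red, catch_yellow, catch_green, catch_white below 0.0015 m and linear speed of each of board_red, board_yellow, board_green, board_white below 0.02 m/s and x of board_yellow in the frame of home_yellow between -0.003 and 0.003 m and y of board_yellow in the frame of home_yellow between -0.004 and 0.004 m and z of board_yellow in the frame of home_yellow between -0.003 and 0.003 m and angle between the x axis of board_yellow and the x axis of dock_yellow, either way round below 0.09 rad and x of board_green in the frame of home_green between -0.003 and 0.003 m and y of board_green in the frame of home_green between -0.004 and 0.004 m and z of board_green in the frame of home_green between -0.003 and 0.003 m and angle between the x axis of board_green and the x axis of dock_green, either way round below 0.09 rad and x of board_white in the frame of home_white between -0.003 and 0.003 m and y of board_white in the frame of home_white between -0.004 and 0.004 m and z of board_white in the frame of home_white between -0.003 and 0.003 m and angle between the x axis of board_white and the x axis of dock_white, either way round below 0.09 rad and value of joint power below 0.15 rad), for 0.2 s.
3. the power lever is switched on again, the boards staying home (x of board_red in the frame of home_red between -0.003 and 0.003 m and y of board_red in the frame of home_red between -0.004 and 0.004 m and z of board_red in the frame of home_red between -0.003 and 0.003 m and angle between each of board_red, board_yellow, board_green, board_white's own z axis and vertical below 0.06 rad and angle between the x axis of board_red and the x axis of dock_red, either way round below 0.09 rad and value of joint each of catch_red, catch_yellow, catch_green, catch_white below 0.0015 m and linear speed of each of board_red, board_yellow, board_green, board_white below 0.02 m/s and x of board_yellow in the frame of home_yellow between -0.003 and 0.003 m and y of board_yellow in the frame of home_yellow between -0.004 and 0.004 m and z of board_yellow in the frame of home_yellow between -0.003 and 0.003 m and angle between the x axis of board_yellow and the x axis of dock_yellow, either way round below 0.09 rad and x of board_green in the frame of home_green between -0.003 and 0.003 m and y of board_green in the frame of home_green between -0.004 and 0.004 m and z of board_green in the frame of home_green between -0.003 and 0.003 m and angle between the x axis of board_green and the x axis of dock_green, either way round below 0.09 rad and x of board_white in the frame of home_white between -0.003 and 0.003 m and y of board_white in the frame of home_white between -0.004 and 0.004 m and z of board_white in the frame of home_white between -0.003 and 0.003 m and angle between the x axis of board_white and the x axis of dock_white, either way round below 0.09 rad and value of joint power above 0.85 rad), for 0.2 s.
At the end, for the whole second after the job is handed in: Every board present is at rest in the dock of its own colour, within 3 mm of fully home (4 mm sideways), level within 0.06 rad and in line within 0.09 rad, its catch sprung out (under 1.5 mm), and the power lever is on (over 0.85 rad) (all of step 3); the robot touches nothing.
It fails at once if the bottle is moved more than 3 cm or tipped over (distance of bottle from where it was at the start of the episode above 0.03 m or angle between bottle's own z axis and vertical above 0.5 rad).
It fails at once if the driver is moved more than 3 cm or tipped over (distance of driver from where it was at the start of the episode above 0.03 m).
It fails at once if the meter is moved more than 3 cm or tipped over (distance of meter from where it was at the start of the episode above 0.03 m).
It fails at once if the tape is moved more than 3 cm or tipped over (distance of tape from where it was at the start of the episode above 0.03 m).
It fails at once if a dock's catch is pushed aside while the power is on (value of joint power above 0.5 rad and value of joint any of catch_red, catch_yellow, catch_green, catch_white above 0.003 m).
Of board_red, board_yellow, board_green, board_white only 3 to 4 are there at a start; the rules pass over those that are not, and their reading is None.
Once in a run the grip may slacken for a moment while it holds something.
It also fails if it takes over 210 s, if anything falls off the work surface, if the arm or the gripper's body presses on something with over 40 N, if the wrist force passes 120 N, or if a joint passes its speed limit or range.

## Robot

A 6-joint arm with a two-finger parallel gripper is mounted at the origin on the work surface. World frame = base frame: x ahead of the robot, y to its left, z up, the work surface at z = 0. Lengths are in m, angles in degrees, forces in N, time in s.
With the tool pointing down it reaches from about 0.35 to 0.875 m from the base axis. Payload 4.2 kg.
Tool frame: the origin (TCP) lies on the centre line of the jaws, within the pads' length; the fingertips stand tip_reach ahead of it and the grasp point (between the pads) is the TCP (tip_reach is the distance from the TCP to the fingertips, in m); z points along the fingers, y is the line along which they close (so a half turn about z gives the same grasp; the last joint's range is limited). The gripper opens to 87 mm and grips with 3 to 60 N. Pads are 19 mm wide; open, the fingers measure 117 mm over their backs; the gripper's body (75 mm by 190 mm) begins 51 mm behind the grasp point.
Start: joints at [-56.975, 22.042, 0.453, 0, -68.411, -14.817], TCP at [0.195, -0.594, 0.219] pointing down, gripper open.
Joint ranges: [-179.83, 179.83], [-69.29, 118.12], [-61.27, 80.66], [-181.25, 117.63], [-171.15, -9.14], [-177.46, 177.46]. Speed limits (degrees/s): [159.86, 159.86, 180, 180, 180, 180].

## Interface

Orientations are given as a 3x3 rotation matrix whose columns are the frame's x, y, z axes.
In Python, from station import sense, capture, finish_job, tip_reach gives the robot as it stands.
- The arm moves only by the tool arm_command, never from a script. Its argument "deltas" is a list of rows, each a list of 7 numbers: the turn, a rotation vector about the tool's x, y, z in rad, then the shift along the tool's x, y, z in cm, then the closure, from -1 (fully open) to 1 (shut), so that 0 is half open. In form: [[rx, ry, rz, dx, dy, dz, hand], ...]. A call has 1 to 8 rows; each row is the pose to reach, as a shift and turn from the pose commanded when the call began, along the tool's axes at that moment; what a row does not reach only later rows make up. A row lasts 1/12 s, in which the tool goes at most 41.7 mm and 7.16 degrees, less where a joint would pass 70% of its speed; a pose out of reach is approached as far as the arm can. A call with a gripper value outside its range is refused whole. The fingers move at their own pace and stop on an object; the grip force is fixed at half the most. Time passes only in rows, so rows that repeat a pose let the fingers close. It gives the time, the measured TCP pose, the force, the opening and the grip force at its end, in the units of the state.
- sense(): the state, without advancing time (a new reading comes with each control period).
- capture(name): name is "scene" or "side" or "wrist"; returns a dict with "pixels" (400x640x3 uint8, blue, green, red), "fovy" (degrees; the focal length in pixels is half the picture's height over the tangent of half this angle, whatever the lens; pixels are square), "cx", "cy" (the principal point, pixels), "rvec" (rotation vector, rad) and "tvec" (3), from world to camera coordinates, as OpenCV has them. Camera axes: x right, y down, z forward; pixel columns grow to the right and rows downward; lengths in m; the calibration is good to about 2 mm. The wrist camera is an equidistant fisheye: a pixel r from the principal point sees the ray r / f radians off the axis. A picture is of the moment at which its call begins. There is no depth.
- finish_job(): hands the job in; it is judged then, once.
The state is a dict: "time_s": time; "joints": joint angles; "joint_velocities": joint speeds; "effort": joint torques, N m; "tcp_pos": TCP position; "ee_rot": TCP orientation; "wrist_force": force on the tool from outside, world axes, zero at the start; "moment": the same for the moment, N m; "gripper_width": opening from 0.0 (shut) to 1.0 (fully open); "gripper_force": force on a finger pad.
Only numpy, scipy, OpenCV 4.12 (cv2) and the standard library are available. Lean on these libraries where they do the work, as an engineer would, in place of code of your own. Each camera call takes 0.05 s, during which the arm holds its last target. There are 200 camera calls.

## Working session

There is one attempt and no reset: what is moved stays moved. The work goes in short steps, Python scripts to look and compute and a tool call to move; the robot and the scene stay as the last step left them, time stands still between calls to the robot, and variables do not carry over. Pictures are saved under pics/ and viewed, at most 14 in all, crops included, and the job is handed in when it is done.

Besides the shell and the picture viewer there is one more tool, called after ">>>" in YAML: its name, and indented under it one key for each argument. arm_command: Moves the arm, as the interface text tells. Its arguments: {"type":"object","properties":{"deltas":{"type":"array"}},"required":["deltas"]}

```bash
ls; mkdir -p pics
python3 - <<'E'
from station import sense,capture,tip_reach
import cv2
s=sense(); print(tip_reach,s)
for n in("scene","side"):
    c=capture(n); cv2.imwrite(f"pics/{n}0.png",c["pixels"]); print({k:v for k,v in c.items() if k!="pixels"})
E
```

```text
pics
0.019 {'time_s': 0.0, 'joints': array([-5.69748899e+01,  2.20906530e+01,  3.79871314e-01, -2.82535976e-02,
       -6.84099326e+01, -1.48157302e+01]), 'joint_velocities': array([-0.06370999,  0.08781428,  0.03069417, -0.10449423,  0.06890818,
        0.11395316]), 'effort': array([ 4.09086431e-05, -3.90664959e+01,  1.87406498e+01,  4.21990335e+00,
        1.09643745e-02, -1.92035186e-04]), 'tcp_pos': array([ 0.1951256 , -0.59312558,  0.21786327]), 'ee_rot': array([[-9.49977706e-01, -3.12316785e-01, -7.63791034e-04],
       [-3.12317704e-01,  9.49975571e-01,  2.01632067e-03],
       [ 9.58520353e-05,  2.15400515e-03, -9.99997676e-01]]), 'wrist_force': array([ 0.43764286, -0.00066529,  0.25558719]), 'moment': array([-0.01537453, -0.00268022,  0.04231819]), 'gripper_force': 0.0, 'gripper_width': 1.0014431084207063}
{'fovy': 43.00067826424229, 'cx': 321.4897864008503, 'cy': 198.6464344193808, 'rvec': array([ 2.47021615,  0.67918962, -0.22479933]), 'tvec': array([-0.50784511, -0.21944329,  1.61354643])}
{'fovy': 47.71735356034118, 'cx': 316.51875719718487, 'cy': 197.61816150083757, 'rvec': array([ 0.44980151, -2.62257346,  1.39119816]), 'tvec': array([0.53524139, 0.21314579, 0.99154763])}
```

View pics/scene0.png

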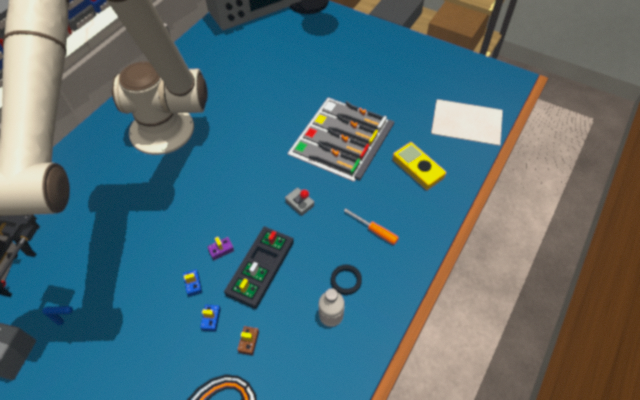

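View pics/side0.png

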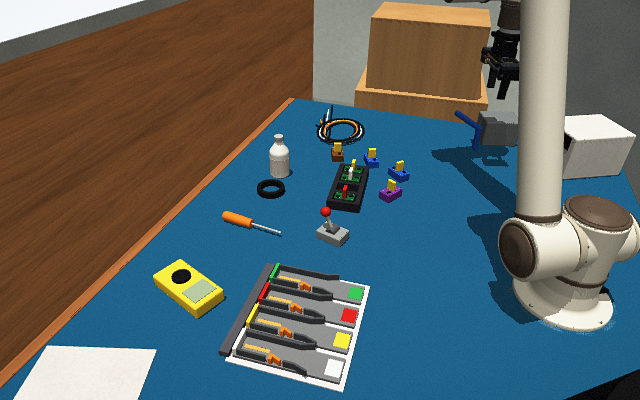

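The scene view shows the tray at (259,266) with red (272,238), white (254,268) and yellow (244,285) tabs, and no green board. The docks are white, yellow, red and green from (331,106) to (301,147), and the lever ball is at (304,195). Lookalikes for the yellow board are purple (220,245), blue (192,280) and (209,316), and brown (248,338). All of those stand outside the tray, so I'm choosing the one in the tray at (244,285).

```bash
cat > h.py <<'E'
import cv2,numpy as np
from station import sense,capture
def ray(c,uv,fish=False):
    f=200/np.tan(np.radians(c["fovy"]/2)); R=cv2.Rodrigues(c["rvec"])[0]
    d=np.array([(uv[0]-c["cx"])/f,(uv[1]-c["cy"])/f])
    if fish:
        r=np.hypot(*d); v=np.array([*(d/r*np.sin(r)),np.cos(r)]) if r>1e-9 else np.array([0,0,1.])
    else: v=np.array([*d,1.])
    v=R.T@v; return -R.T@np.asarray(c["tvec"]).ravel(), v/np.linalg.norm(v)
def onz(c,uv,z,fish=False):
    o,v=ray(c,uv,fish); return o+v*(z-o[2])/v[2]
def proj(c,p,fish=False):
    f=200/np.tan(np.radians(c["fovy"]/2)); q=cv2.Rodrigues(c["rvec"])[0]@np.asarray(p,float)+np.asarray(c["tvec"]).ravel()
    if fish:
        r=np.hypot(q[0],q[1]); k=np.arctan2(r,q[2])/max(r,1e-9)
    else: k=1/q[2]
    return np.array([c["cx"]+f*k*q[0],c["cy"]+f*k*q[1]])
def tri(a,b):
    (o1,v1),(o2,v2)=a,b
    s=np.linalg.lstsq(np.c_[v1,-v2],o2-o1,rcond=None)[0]
    p,q=o1+s[0]*v1,o2+s[1]*v2; return (p+q)/2,np.linalg.norm(p-q)
HS={"red":((0,8),(172,180)),"yellow":((24,34),),"green":((50,75),),"orange":((9,20),)}
def mask(px,col):
    h=cv2.cvtColor(px,cv2.COLOR_BGR2HSV)
    if col=="white": return cv2.inRange(h,(0,0,170),(180,45,255))
    m=0
    for a,b in HS[col]: m=m|cv2.inRange(h,(a,120,90),(b,255,255))
    return m
def blobs(c,col,amin=10,roi=None):
    m=mask(c["pixels"],col)
    if roi is not None:
        k=np.zeros_like(m); x0,y0,x1,y1=roi; k[y0:y1,x0:x1]=255; m=m&k
    n,l,st,ce=cv2.connectedComponentsWithStats(m)
    return [(ce[i].round(1),int(st[i,4]),st[i,:4]) for i in range(1,n) if st[i,4]>=amin]
E
python3 - <<'E'
from h import *
for n,roi in(("scene",(215,90,400,310)),("side",(210,150,420,400))):
    c=capture(n)
    z={"scene":.006,"side":.006}
    for col in("red","yellow","green","white"):
        for ce,a,b in blobs(c,col,12,roi):
            print(n,col,ce,a,b, onz(c,ce,.006).round(3)[:2], onz(c,ce,.03).round(3)[:2],onz(c,ce,.052).round(3)[:2])
    cv2.imwrite(f"pics/{n}c.png",cv2.resize(c["pixels"][85:310,215:400] if n=="scene" else c["pixels"][150:400,210:420],None,fx=3.2 if n=="side" else 2.6,fy=2.3 if n=="side" else 2.6,interpolation=cv2.INTER_CUBIC))
E
```

```text
scene red [310.7 132.3] 71 [305 128  12  10] [0.418 0.225] [0.43  0.207] [0.44  0.191]
scene red [364.3 149.9] 57 [360 143  10  15] [0.596 0.247] [0.605 0.229] [0.612 0.212]
scene red [303.8 193.7] 59 [300 190   9   9] [0.523 0.016] [0.533 0.002] [ 0.542 -0.01 ]
scene red [272.2 235.5] 53 [269 231   8  10] [ 0.523 -0.145] [ 0.532 -0.156] [ 0.541 -0.165]
scene yellow [320.4 118.9] 71 [315 115  12   9] [0.415 0.289] [0.427 0.27 ] [0.437 0.253]
scene yellow [373.1 135.7] 55 [369 129   9  14] [0.593 0.311] [0.601 0.292] [0.609 0.274]
scene yellow [396.9 154.8] 44 [394 150   6  11] [0.69 0.28] [0.697 0.261] [0.703 0.244]
scene yellow [217.8 241.4] 31 [215 237   6   9] [ 0.406 -0.236] [ 0.418 -0.244] [ 0.429 -0.252]
scene yellow [243.8 284.6] 84 [239 278  10  14] [ 0.541 -0.303] [ 0.551 -0.31 ] [ 0.559 -0.317]
scene green [300.6 146.3] 62 [296 142  10   9] [0.421 0.161] [0.433 0.145] [0.443 0.129]
scene green [355.1 165.1] 48 [351 159   9  14] [0.6   0.182] [0.609 0.165] [0.616 0.149]
scene green [276.9 243.2] 47 [273 237   8  11] [ 0.547 -0.159] [ 0.556 -0.169] [ 0.565 -0.178]
scene green
[... 2321 characters left out ...]
] 152 [348 287  15  13] [0.425 0.154] [0.421 0.177] [0.416 0.198]
side white [278.4 152.4] 103 [270 150  19   7] [ 0.826 -0.37 ] [ 0.808 -0.33 ] [ 0.792 -0.293]
side white [350.6 169.2] 18 [349 167   4   6] [ 0.573 -0.349] [ 0.564 -0.309] [ 0.555 -0.273]
side white [266.6 227.6] 49 [252 223  29  10] [0.698 0.011] [0.684 0.038] [0.672 0.064]
side white [333.6 232.4] 164 [317 226  32  14] [ 0.53 -0.03] [ 0.522 -0.001] [0.515 0.026]
side white [318.7 350.9] 1562 [225 280 145 112] [0.451 0.321] [0.446 0.338] [0.441 0.354]
side white [238.5 338.2] 93 [232 326  14  24] [0.607 0.346] [0.596 0.362] [0.587 0.377]
side white [333.4 367.6] 279 [324 358  20  20] [0.415 0.346] [0.411 0.363] [0.407 0.378]
```

```bash
cat >> h.py <<'E'
from scipy.spatial.transform import Rotation as Ro
def go(x,y,z,yaw):
    """delta row for TCP at x,y,z, tool down, tool y axis at yaw deg"""
    s=sense(); R=s["ee_rot"]; a=np.radians(yaw)
    yv=np.array([np.cos(a),np.sin(a),0]); zv=np.array([0,0,-1.]); T=np.c_[np.cross(yv,zv),yv,zv]
    r=Ro.from_matrix(R.T@T).as_rotvec(); d=R.T@(np.array([x,y,z])-s["tcp_pos"])*100
    print("rv",r.round(3).tolist(),"cm",d.round(2).tolist(),"rows",round(max(np.linalg.norm(r)/.125,np.linalg.norm(d)/4.17),1))
E
python3 -c "
from h import *
go(.5,-.03,.26,184)"
```

```text
rv [0.001, 0.001, -1.323] cm [-46.55, 44.0, -4.12] rows 15.4
```

View pics/scenec.png

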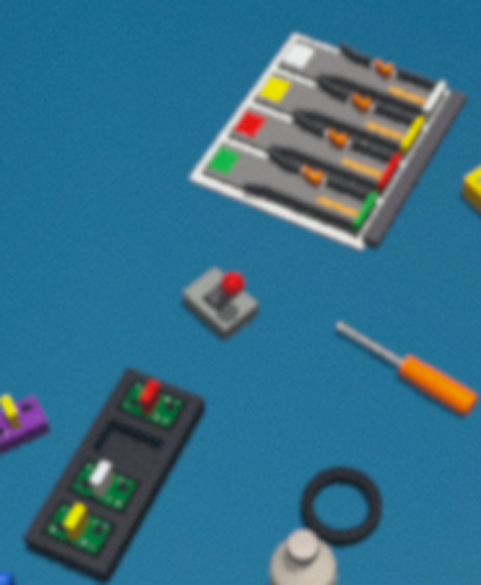

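The crop shows red (150,393), white (101,474) and yellow (75,517) tabs in the tray with one pocket empty, so green is absent. The lever ball at (232,283) leans away, so it is on. I'm moving above the lever.

>>> arm_command:
  deltas:
    - [0,0,-0.12,-4,3.9,-1,-1]
    - [0,0,-0.24,-8,7.6,-2,-1]
    - [0,0,-0.36,-12,11.4,-3,-1]
    - [0,0,-0.48,-16,15.2,-4,-1]
    - [0,0,-0.6,-19,18,-4.1,-1]
    - [0,0,-0.7,-22,20.8,-4.1,-1]
    - [0,0,-0.8,-25,23.6,-4.1,-1]
    - [0,0,-0.9,-28,26.4,-4.1,-1]

```text
time_s: 0.87
tcp_pos: [0.353, -0.3015, 0.2592]
ee_rot: [[-0.341, -0.94, 0.001], [-0.94, 0.341, -0.0], [-0.0, -0.001, -1.0]]
wrist_force: [2.2, -0.5, -0.0]
gripper_width: 0.999
gripper_force: 0.0
```

```bash
python3 -c "
from h import *
print(sense()['joints'].round(1))
go(.5,-.03,.26,184)"
```

```text
[-20.4   4.4 -17.1  -0.  -68.4   0.4]
rv [-0.001, -0.0, -0.418] cm [-30.53, -4.55, -0.08] rows 7.4
```

>>> arm_command:
  deltas:
    - [0,0,-0.06,-4,-0.6,0,-1]
    - [0,0,-0.12,-8,-1.2,0,-1]
    - [0,0,-0.18,-12,-1.8,0,-1]
    - [0,0,-0.24,-16,-2.4,0,-1]
    - [0,0,-0.3,-20,-3,0,-1]
    - [0,0,-0.36,-24,-3.6,0,-1]
    - [0,0,-0.418,-28,-4.2,0,-1]
    - [0,0,-0.418,-30.5,-4.6,0,-1]

```text
time_s: 1.53
tcp_pos: [0.5024, -0.0299, 0.2587]
ee_rot: [[0.069, -0.998, 0.001], [-0.998, -0.069, 0.0], [-0.0, -0.001, -1.0]]
wrist_force: [0.8, -0.7, 0.8]
gripper_width: 1.002
gripper_force: 0.0
```

Run:
```python
from h import *
c=capture("wrist"); cv2.imwrite("pics/w1.png",c["pixels"]); print({k:v for k,v in c.items() if k!="pixels"})
print(sense()["tcp_pos"])
w=[b for b in blobs(c,"red",60)]; s=[b for b in blobs(capture("scene"),"red",20)]
for b in w: print(b, onz(c,b[0],.07,True).round(3))
```

```text
{'fovy': 65.70646984690485, 'cx': 319.70082158197556, 'cy': 200.54622895505932, 'rvec': array([-0.10641871,  3.10593209,  0.39463735]), 'tvec': array([0.49937268, 0.02205768, 0.44315103])}
[ 0.50432118 -0.02797492  0.25832213]
(array([295.1,  64.7]), 194, array([290,  54,  10,  23], dtype=int32)) [ 0.539 -0.162  0.07 ]
(array([277.9, 185.1]), 356, array([268, 175,  21,  21], dtype=int32)) [ 0.551 -0.022  0.07 ]
```

View pics/w1.png

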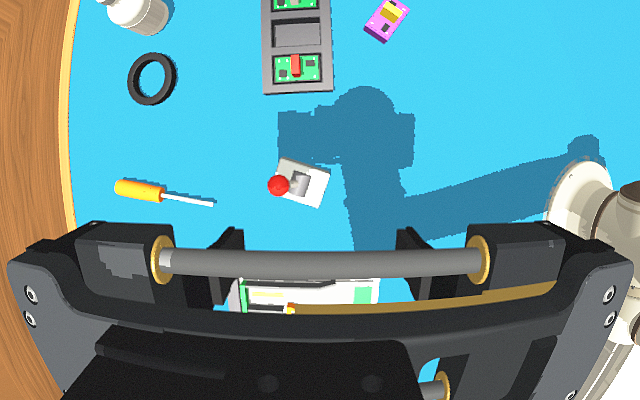

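The wrist view shows the ball at (278,185) on a block with corners near (285,157), (329,170) and (319,208). The red board is at (297,68).

Run:
```python
from h import *
c=capture("wrist"); p=c["pixels"]
print(sense()["joints"].round(1))
h=cv2.cvtColor(p,cv2.COLOR_BGR2HSV)
# block: anything not blue bench near it
m=cv2.bitwise_not(cv2.inRange(h,(85,60,0),(112,255,255))); k=np.zeros_like(m); k[150:216,255:340]=255; m&=k
m=cv2.morphologyEx(m,cv2.MORPH_OPEN,np.ones((3,3)))
cv2.circle(m,(278,185),13,0,-1)
cn=max(cv2.findContours(m,0,2)[0],key=cv2.contourArea)[:,0]
P=np.array([onz(c,q,.02,True)[:2] for q in cn],np.float32)
print(cv2.minAreaRect(P*1000)); 
# tray
for q in ((332,92),(331,0),(262,94),(262,0)): print(onz(c,q,.028,True).round(4))
# red tab top and board top rect
g=cv2.inRange(h,(55,100,60),(80,255,255)); 
for (y0,y1) in ((45,90),(0,18)):
    k=np.zeros_like(g); k[y0:y1,270:322]=255
    pts=cv2.findNonZero(g&k)[:,0]; print(cv2.minAreaRect(np.array([onz(c,q,.028,True)[:2]*1000 for q in pts],np.float32)))
```

```text
[ 15.    8.5 -12.5  -0.  -69.1 -11.1]
((528.7762451171875, -17.219608306884766), (52.96537780761719, 70.28274536132812), 74.35533905029297)
[ 0.4947 -0.1375  0.028 ]
[ 0.5042 -0.263   0.028 ]
[ 0.5831 -0.1303  0.028 ]
[ 0.5939 -0.2599  0.028 ]
((541.4248657226562, -165.60198974609375), (54.41492462158203, 31.80304718017578), 4.904086112976074)
((550.96044921875, -254.53074645996094), (53.58921813964844, 12.211272239685059), 1.8047325611114502)
```

```bash
python3 -c "
from h import *
go(.553,-.024,.14,164.4)
go(.553,-.024,.066,164.4)"
```

```text
rv [0.001, -0.0, 0.34] cm [-0.38, -5.19, 11.81] rows 3.1
rv [0.001, -0.0, 0.34] cm [-0.38, -5.2, 19.21] rows 4.8
```

>>> arm_command:
  deltas:
    - [0,0,0.12,-0.2,-3,2,0]
    - [0,0,0.24,-0.4,-5.2,4,0]
    - [0,0,0.34,-0.4,-5.2,7,0]
    - [0,0,0.34,-0.4,-5.2,10,0]
    - [0,0,0.34,-0.4,-5.2,13,0]
    - [0,0,0.34,-0.4,-5.2,16,0]
    - [0,0,0.34,-0.4,-5.2,19.2,0]
    - [0,0,0.34,-0.4,-5.2,19.2,0]

```text
time_s: 2.35
tcp_pos: [0.5474, -0.0274, 0.0609]
ee_rot: [[-0.275, -0.961, -0.013], [-0.962, 0.275, -0.002], [0.005, 0.012, -1.0]]
wrist_force: [-1.0, -0.2, -0.3]
gripper_width: 0.523
gripper_force: 0.0
```

```bash
python3 -c "
from h import *
u=np.array([.963,-.269]); b=np.array([.5288,-.0172])
for k in(-.034,-.036): go(*(b+k*u),.066,164.4)"
```

```text
rv [0.012, -0.005, -0.006] cm [-0.45, 5.47, -0.45] rows 1.3
rv [0.012, -0.005, -0.006] cm [-0.45, 5.67, -0.44] rows 1.4
```

>>> arm_command:
  deltas:
    - [0,0,0,-0.2,1,-0.4,0]
    - [0,0,0,-0.4,2,-0.4,0]
    - [0,0,0,-0.4,3,-0.4,0]
    - [0,0,0,-0.4,4,-0.4,0]
    - [0,0,0,-0.4,5,-0.4,0]
    - [0,0,0,-0.4,5.5,-0.4,0]
    - [0,0,0,-0.4,5.5,-0.4,0]
    - [0,0,0,-0.4,5.5,-0.4,0]

```text
time_s: 3.02
tcp_pos: [0.4998, -0.0067, 0.0707]
ee_rot: [[-0.271, -0.963, -0.001], [-0.963, 0.271, -0.0], [0.001, 0.001, -1.0]]
wrist_force: [0.1, -0.2, -0.5]
gripper_width: 0.496
gripper_force: 0.0
```

```bash
python3 -c "
from h import *
u=np.array([.963,-.269]); b=np.array([.5288,-.0172])
s=sense();print((s['tcp_pos'][:2]-b)@u,s['gripper_width'],s['wrist_force'])
go(*(b-.035*u),.066,164.4)"
```

```text
-0.030709318674187157 0.4958641086400077 [ 0.11621003 -0.2007213  -0.45122661]
rv [0.001, -0.001, -0.002] cm [0.23, 0.43, 0.47] rows 0.2
```

>>> arm_command:
  deltas:
    - [0,0,0,0.2,0.3,0.4,0]
    - [0,0,0,0.2,0.5,0.4,0]
    - [0,0,0,0.2,0.6,0.4,0]
    - [0,0,0,0.2,0.6,0.4,0]
    - [0,0,0,0.2,0.6,0.4,0]

```text
time_s: 3.43
tcp_pos: [0.4949, -0.0072, 0.0665]
ee_rot: [[-0.272, -0.962, -0.0], [-0.962, 0.272, -0.0], [0.0, 0.0, -1.0]]
wrist_force: [3.4, -0.7, -2.0]
gripper_width: 0.501
gripper_force: 1.0
```

Run:
```python
from h import *
u=np.array([.963,-.269]); b=np.array([.5288,-.0172])
s=sense();print((s['tcp_pos'][:2]-b)@u,s['tcp_pos'],s['wrist_force'])
pts=[]
A=capture("scene"); B=capture("side")
ra=[x for x in blobs(A,"red",15,(285,175,325,215))]; rb=[x for x in blobs(B,"red",15,(300,190,370,250))]
print(ra,rb)
if ra and rb:
    p,e=tri(ray(A,ra[0][0]),ray(B,rb[0][0])); print(p,e,(p[:2]-b)@u)
```

```text
-0.03535022543308933 [ 0.49487299 -0.00724269  0.0665383 ] [ 3.39009317 -0.71266881 -1.9671327 ]
[] [(array([342.4, 218.5]), 79, array([338, 214,  10,  10], dtype=int32))]
```

```bash
python3 -c "
from h import *
go(.50,-.009,.27,164.4)
go(.53,-.185,.27,184.7)"
```

```text
rv [0.0, -0.0, -0.003] cm [0.04, -0.54, -20.34] rows 4.9
rv [0.0, -0.0, -0.357] cm [16.16, -8.21, -20.34] rows 6.5
```

>>> arm_command:
  deltas:
    - [0,0,0,0,-0.5,-3,0]
    - [0,0,0,0,-0.5,-7,0]
    - [0,0,0,0,-0.5,-11,0]
    - [0,0,-0.1,4,-2.5,-15,-0.2]
    - [0,0,-0.2,8,-4.5,-18,-0.2]
    - [0,0,-0.3,12,-6.5,-20.3,-0.2]
    - [0,0,-0.357,16,-8.2,-20.3,-0.2]
    - [0,0,-0.357,16,-8.2,-20.3,-0.2]

```text
time_s: 4.2
tcp_pos: [0.5299, -0.185, 0.2715]
ee_rot: [[0.084, -0.996, 0.001], [-0.996, -0.084, 0.0], [-0.0, -0.001, -1.0]]
wrist_force: [1.2, 0.6, -0.3]
gripper_width: 0.595
gripper_force: 0.0
```

>>> arm_command:
  deltas:
    - [0,0,0,0,0,0,-0.2]
    - [0,0,0,0,0,0,-0.2]

```text
time_s: 4.37
tcp_pos: [0.5295, -0.1849, 0.2695]
ee_rot: [[0.078, -0.997, -0.001], [-0.997, -0.078, 0.001], [-0.001, 0.001, -1.0]]
wrist_force: [0.1, 0.9, 0.4]
gripper_width: 0.6
gripper_force: 0.0
```

Run:
```python
from h import *
u=np.array([.963,-.269]); b=np.array([.5288,-.0172])
A=capture("scene"); B=capture("side"); W=capture("wrist")
ra=[x for x in blobs(A,"red",15,(280,170,325,215))]; rb=[x for x in blobs(B,"red",15,(300,195,370,250))]
print(ra,rb)
if ra and rb:
    p,e=tri(ray(A,ra[0][0]),ray(B,rb[0][0])); print(p,e,(p[:2]-b)@u)
cv2.imwrite("pics/w2.png",W["pixels"]); print(sense()["tcp_pos"])
for col in("red","yellow","white"):
    for x in blobs(W,col,60): print(col,x,onz(W,x[0],.05,True).round(4))
```

```text
[(array([291.5, 183.4]), 57, array([288, 179,   8,   9], dtype=int32))] [(array([342.3, 218.5]), 80, array([338, 214,  10,  10], dtype=int32))]
[ 0.50357851 -0.00905621  0.07197717] 0.0022720611606543858 -0.026478971765920182
[ 0.52936423 -0.18253367  0.26904293]
red (array([309.4, 188.6]), 117, array([305, 177,   8,  23], dtype=int32)) [ 0.5406 -0.1663  0.05  ]
red (array([327.7, 300.1]), 109, array([319, 296,  18,   8], dtype=int32)) [ 0.5027 -0.0039  0.05  ]
yellow (array([250.9,   1.7]), 63, array([243,   0,  19,   6], dtype=int32)) [ 0.6343 -0.4046  0.05  ]
yellow (array([336.7,   2.7]), 71, array([329,   0,  18,   8], dtype=int32)) [ 0.5257 -0.4079  0.05  ]
yellow (array([402.2, 130.8]), 180, array([391, 123,  22,  17], dtype=int32)) [ 0.4301 -0.2504  0.05  ]
white (array([624.6,  17.5]), 1114, array([603,   0,  37,  42], dtype=int32)) [-0.0282 -0.5604  0.05  ]
white (array([304.5,  76.9]), 1768, array([272,  50,  69,  66], dtype=int32)) [ 0.5573 -0.3056  0.05  ]
white (array([148.3, 111.8]), 2106, array([118,  90,  61,  45], dtype=int32)) [ 0.7681 -0.2572  0.05  ]
white (array
[... 206 characters left out ...]
([289.5, 192. ]), 579, array([276, 167,  42,  41], dtype=int32)) [ 0.5656 -0.1599  0.05  ]
white (array([635.9, 252.9]), 320, array([629, 223,  11,  54], dtype=int32)) [-0.1942 -0.0871  0.05  ]
white (array([310.6, 286.8]), 725, array([285, 279,  51,  21], dtype=int32)) [ 0.529  -0.0247  0.05  ]
white (array([ 31.8, 294.3]), 75, array([ 27, 286,  11,  16], dtype=int32)) [1.1385 0.1103 0.05  ]
white (array([608.1, 293.8]), 79, array([603, 286,  11,  16], dtype=int32)) [-0.1282  0.0101  0.05  ]
white (array([614.1, 357.4]), 2361, array([574, 294,  66, 106], dtype=int32)) [-0.3544  0.2448  0.05  ]
white (array([484.8, 384.9]), 75, array([479, 380,  11,  11], dtype=int32)) [0.1559 0.2119 0.05  ]
```

View pics/w2.png

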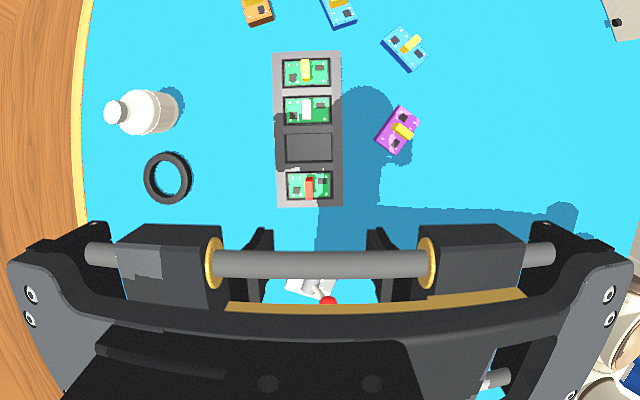

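The lever is fully off: the ball sits at -26 mm along the block. Tabs show at red (310,188), white (306,109) and yellow (306,70). Next I'm getting a close view of the docks.

>>> arm_command:
  deltas:
    - [0,0,0,-4,0,0,-0.2]
    - [0,0,0,-8,0,0,-0.2]
    - [0,0,0,-12,0,0,-0.2]
    - [0,0,0,-16,0,0,-0.2]
    - [0,0,0,-20,0,0,-0.2]
    - [0,0,0,-24,0,0,-0.2]
    - [0,0,0,-28,0,0,-0.2]
    - [0,0,0,-32,0,0,-0.2]

```text
time_s: 5.18
tcp_pos: [0.5021, 0.1385, 0.2697]
ee_rot: [[0.085, -0.996, -0.001], [-0.996, -0.085, -0.0], [0.0, 0.001, -1.0]]
wrist_force: [1.0, 0.1, -0.2]
gripper_width: 0.599
gripper_force: 0.0
```

>>> arm_command:
  deltas:
    - [0,0,0,-4,0,0,-0.2]
    - [0,0,0,-8,0,0,-0.2]
    - [0,0,0,-12,0,0,-0.2]
    - [0,0,0,-16,0,0,-0.2]
    - [0,0,0,-20,0,0,-0.2]
    - [0,0,0,-24,0,0,-0.2]
    - [0,0,0,-26,0,0,-0.2]
    - [0,0,0,-26,0,0,-0.2]

```text
time_s: 5.85
tcp_pos: [0.4801, 0.3995, 0.268]
ee_rot: [[0.089, -0.996, -0.002], [-0.996, -0.089, -0.001], [0.001, 0.002, -1.0]]
wrist_force: [0.5, 0.4, -1.0]
gripper_width: 0.605
gripper_force: 0.0
```

Run:
```python
from h import *
W=capture("wrist"); print(sense()["tcp_pos"])
cv2.imwrite("pics/w3.png",W["pixels"])
for col in("red","yellow","green","orange"):
    for x in blobs(W,col,60): print(col,x,onz(W,x[0],.006,True).round(4)[:2],onz(W,x[0],.03,True).round(4)[:2])
```

```text
[0.48039341 0.39734662 0.26830472]
red (array([238.4,  45.3]), 222, array([235,  28,   8,  36], dtype=int32)) [0.6086 0.2285] [0.6017 0.2343]
red (array([375.3,  49.9]), 469, array([365,  38,  21,  25], dtype=int32)) [0.4186 0.2212] [0.4224 0.2275]
yellow (array([269.5,   4.2]), 164, array([252,   2,  35,   6], dtype=int32)) [0.571  0.1646] [0.5662 0.1741]
yellow (array([135.5,  73.9]), 2461, array([94, 40, 93, 73], dtype=int32)) [0.7755 0.2658] [0.7592 0.2696]
yellow (array([265.9,  46. ]), 176, array([249,  44,  35,   6], dtype=int32)) [0.5691 0.2289] [0.5644 0.2347]
yellow (array([236.6,  90.1]), 229, array([233,  73,  10,  36], dtype=int32)) [0.6049 0.2936] [0.5982 0.2958]
yellow (array([373.9,  94.4]), 457, array([364,  82,  21,  26], dtype=int32)) [0.4152 0.2851] [0.4192 0.2878]
yellow (array([264.3,  90.9]), 176, array([247,  88,  36,   6], dtype=int32)) [0.5653 0.2933] [0.5609 0.2955]
yellow (array([292.8, 104.3]), 65, array([286, 101,  17,   8], dtype=int32)) [0.5244 0.3097] [0.5223 0.3109]
yellow (array([258.5, 137.3]), 86, array([246, 134,  30,   6], dtype=int32)) [0.5686 
[... 197 characters left out ...]
=int32)) [0.4218 0.1585] [0.4254 0.1682]
orange (array([ 30.2, 168.7]), 20952, array([  0,   0,  77, 400], dtype=int32)) [1.0557 0.4262] [1.0237 0.4209]
orange (array([298.4,  15.8]), 69, array([290,  12,  18,   8], dtype=int32)) [0.5285 0.1814] [0.5261 0.1899]
orange (array([291.5, 152. ]), 114, array([284, 147,  19,  10], dtype=int32)) [0.521  0.3757] [0.519  0.3732]
orange (array([209., 265.]), 217, array([205, 238,  15,  51], dtype=int32)) [0.6431 0.5627] [0.6343 0.5497]
orange (array([430.8, 264.5]), 172, array([424, 238,  12,  51], dtype=int32)) [0.2895 0.5312] [0.3006 0.52  ]
orange (array([373.6, 304.4]), 1498, array([226, 289, 288,  25], dtype=int32)) [0.3723 0.6092] [0.3788 0.5936]
```

View pics/w3.png

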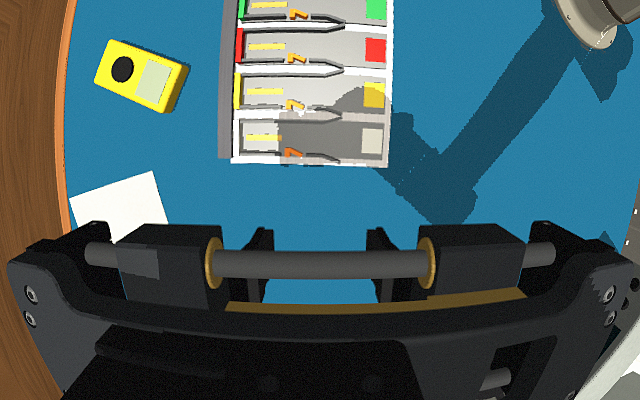

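The docks lie from white (310,140) up to green (310,10), with patches at x=-115 mm and centre stripes at home. Dock yaw is about 3.0°. Now I'll fetch red.

```bash
cat >> h.py <<'E'
U=np.array([.9986,.0523]); O={"red":np.array([.534,.2271]),"yellow":np.array([.5302,.2913]),"white":np.array([.5269,.3552])}
T={"red":(.541,-.166),"white":(.550,-.266),"yellow":(.554,-.316)}
def dock(col,x,z,yaw=183.): go(*(O[col]+x*U),z,yaw)
def rel(col):
    s=sense(); d=s["tcp_pos"][:2]-O[col]; print("dockxy",(d@U*1000).round(1),(d@np.array([-U[1],U[0]])*1000).round(1),"z",s["tcp_pos"][2].round(4),"F",s["wrist_force"].round(1),"w",round(s["gripper_width"]*87,1),"gf",round(s["gripper_force"],1))
E
python3 -c "
from h import *
go(.541,-.166,.11,184.7)"
```

```text
rv [0.002, -0.002, 0.005] cm [56.62, -1.17, 15.92] rows 14.1
```

>>> arm_command:
  deltas:
    - [0,0,0,4,-0.1,0,-0.2]
    - [0,0,0,8,-0.2,0,-0.2]
    - [0,0,0,12,-0.3,0,-0.2]
    - [0,0,0,16,-0.4,0,-0.2]
    - [0,0,0,20,-0.5,0,-0.2]
    - [0,0,0,24,-0.5,0,-0.2]
    - [0,0,0,28,-0.6,1,-0.2]
    - [0,0,0,32,-0.7,2,-0.2]

```text
time_s: 6.57
tcp_pos: [0.5147, 0.0742, 0.2505]
ee_rot: [[0.083, -0.997, 0.002], [-0.997, -0.083, 0.001], [-0.001, -0.002, -1.0]]
wrist_force: [0.0, 0.5, 0.2]
gripper_width: 0.6
gripper_force: 0.0
```

>>> arm_command:
  deltas:
    - [0,0,0,4,-0.1,1,-0.2]
    - [0,0,0,8,-0.2,2,-0.2]
    - [0,0,0,12,-0.2,3,-0.2]
    - [0,0,0,16,-0.3,5,-0.2]
    - [0,0,0,20,-0.4,8,-0.2]
    - [0,0,0,24,-0.5,11,-0.2]
    - [0,0,0,24.6,-0.5,13,-0.2]
    - [0,0,0,24.6,-0.5,13,-0.2]

```text
time_s: 7.23
tcp_pos: [0.5354, -0.1711, 0.1134]
ee_rot: [[0.076, -0.997, -0.013], [-0.997, -0.076, 0.002], [-0.003, 0.013, -1.0]]
wrist_force: [-1.4, -0.4, -1.2]
gripper_width: 0.598
gripper_force: 0.0
```

Run:
```python
from h import *
print(sense()["tcp_pos"])
go(*T["red"],.052,184.7)
W=capture("wrist")
A=capture("scene"); B=capture("side")
a=blobs(A,"red",12,(255,215,290,260)); b=blobs(B,"red",12,(325,170,365,205)); w=blobs(W,"red",60)
print(a,b,w)
if a and b: print(tri(ray(A,a[0][0]),ray(B,b[0][0])))
```

```text
[ 0.53538626 -0.17113001  0.11342815]
rv [0.013, 0.003, -0.006] cm [-0.45, -0.68, 6.14] rows 1.5
[(array([271.9, 235.5]), 43, array([269, 231,   7,  11], dtype=int32))] [(array([344.2, 191. ]), 42, array([343, 185,   4,  14], dtype=int32))] [(array([310.4, 215.9]), 483, array([304, 196,  14,  39], dtype=int32))]
(array([ 0.54090138, -0.16304249,  0.04760396]), np.float64(0.004044086921024129))
```

>>> arm_command:
  deltas:
    - [0,0,0,0,0,0,-0.2]
    - [0,0,0,0,0,2,-0.2]
    - [0,0,0,0,0,4,-0.2]
    - [0,0,0,0,0,6,-0.2]
    - [0,0,0,0,0,6.7,-0.2]
    - [0,0,0,0,0,6.7,-0.2]
    - [0,0,0,0,0,6.7,-0.2]

```text
time_s: 7.97
tcp_pos: [0.542, -0.1679, 0.0542]
ee_rot: [[0.084, -0.996, 0.002], [-0.996, -0.084, -0.001], [0.001, -0.002, -1.0]]
wrist_force: [0.6, -0.2, 0.9]
gripper_width: 0.601
gripper_force: 0.0
```

```bash
python3 -c "
from h import *
print(sense()['tcp_pos'])
go(.541,-.165,.052,184.7)"
```

```text
[ 0.54197245 -0.16788564  0.05416431]
rv [-0.002, -0.001, 0.002] cm [-0.3, 0.07, 0.22] rows 0.1
```

Adjust, then close the gripper.

>>> arm_command:
  deltas:
    - [0,0,0,-0.3,0.1,0.2,-0.2]
    - [0,0,0,-0.3,0.1,0.2,0.4]
    - [0,0,0,-0.3,0.1,0.2,1]
    - [0,0,0,-0.3,0.1,0.2,1]
    - [0,0,0,-0.3,0.1,0.2,1]
    - [0,0,0,-0.3,0.1,0.2,1]
    - [0,0,0,-0.3,0.1,0.2,1]
    - [0,0,0,-0.3,0.1,0.2,1]

```text
time_s: 8.63
tcp_pos: [0.5397, -0.1656, 0.0508]
ee_rot: [[0.082, -0.997, 0.0], [-0.997, -0.082, -0.0], [0.0, -0.0, -1.0]]
wrist_force: [1.1, 0.1, 0.1]
gripper_width: 0.155
gripper_force: 0.4
```

```bash
python3 -c "
from h import *
s=sense();print(s['tcp_pos'],s['wrist_force'],s['gripper_width']*87,s['gripper_force'])
go(.541,-.166,.17,184.7);dock('red',-.1,.17)"
```

```text
[ 0.53971308 -0.16561878  0.05075389] [1.05576447 0.11184792 0.12941016] 13.486181758092012 0.3510438837110996
rv [-0.0, -0.0, -0.0] cm [0.05, -0.13, -11.92] rows 2.9
rv [-0.0, -0.0, 0.03] cm [-39.48, 7.35, -11.93] rows 10.0
```

>>> arm_command:
  deltas:
    - [0,0,0,0,0,0,1]
    - [0,0,0,0,0,0,1]
    - [0,0,0,0,0,0,1]
    - [0,0,0,0,0,-1,1]
    - [0,0,0,0,0,-3,1]
    - [0,0,0,0,0,-6,1]
    - [0,0,0,0,0,-9,1]
    - [0,0,0,0,0,-12,1]

```text
time_s: 9.3
tcp_pos: [0.5386, -0.1655, 0.1723]
ee_rot: [[0.082, -0.997, -0.002], [-0.997, -0.082, 0.0], [-0.0, 0.002, -1.0]]
wrist_force: [1.2, 0.4, -0.8]
gripper_width: 0.102
gripper_force: 30.0
```

```bash
python3 -c "
from h import *
s=sense();print(s['tcp_pos'],s['wrist_force'],s['gripper_width']*87,s['gripper_force'])
dock('red',-.1,.17)"
```

```text
[ 0.53861567 -0.16549004  0.17228873] [ 1.20706413  0.36269134 -0.78114891] 8.915127464919532 29.972817599773407
rv [0.002, 0.0, 0.029] cm [-39.46, 7.25, 0.26] rows 9.6
```

>>> arm_command:
  deltas:
    - [0,0,0.005,-4,0.8,0,1]
    - [0,0,0.01,-8,1.5,0,1]
    - [0,0,0.015,-12,2.2,0,1]
    - [0,0,0.02,-16,3,0,1]
    - [0,0,0.025,-20,3.7,0,1]
    - [0,0,0.029,-24,4.4,0,1]
    - [0,0,0.029,-28,5.1,0,1]
    - [0,0,0.029,-32,5.9,0,1]

```text
time_s: 9.97
tcp_pos: [0.4533, 0.1499, 0.1714]
ee_rot: [[0.053, -0.999, -0.0], [-0.999, -0.053, -0.0], [0.0, 0.0, -1.0]]
wrist_force: [1.6, 0.2, -0.3]
gripper_width: 0.105
gripper_force: 30.0
```

>>> arm_command:
  deltas:
    - [0,0,0,-3.5,0.7,1,1]
    - [0,0,0,-7.5,1.4,3,1]
    - [0,0,0,-7.5,1.4,6,1]
    - [0,0,0,-7.5,1.4,8,1]
    - [0,0,0,-7.5,1.4,9,1]
    - [0,0,0,-7.5,1.4,9,1]
    - [0,0,0,-7.5,1.4,9,1]

```text
time_s: 10.55
tcp_pos: [0.4364, 0.2224, 0.0809]
ee_rot: [[0.053, -0.999, -0.001], [-0.999, -0.053, -0.001], [0.001, 0.001, -1.0]]
wrist_force: [-0.5, 0.3, 0.5]
gripper_width: 0.105
gripper_force: 30.0
```

Run:
```python
from h import *
rel("red"); dock('red',-.1,.054)
W=capture("wrist"); cv2.imwrite("pics/w4.png",W["pixels"])
```

```text
dockxy -97.7 0.4 z 0.0809 F [-0.5  0.3  0.5] w 9.2 gf 30.0
rv [0.001, -0.001, 0.001] cm [0.04, 0.23, 2.69] rows 0.6
```

View pics/w4.png

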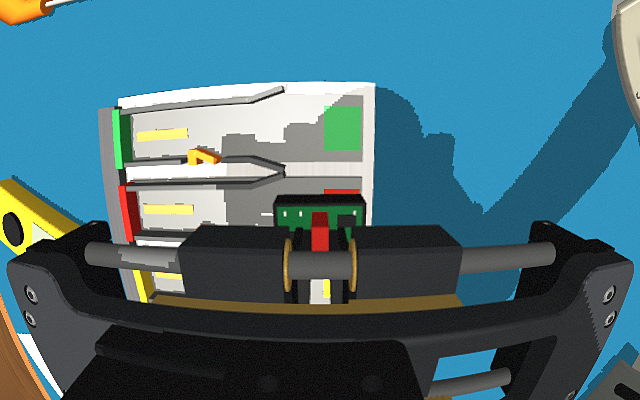

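The board is held level over the red dock's entry. The red stripe is at (168,210) and the red stop at (127,213).

Run:
```python
from h import *
W=capture("wrist")
V=np.array([-U[1],U[0]])
m=[b for b in blobs(W,"yellow",60) if 120<b[0][0]<210 and 195<b[0][1]<225]
for b in m:
    d=onz(W,b[0],.006,True)[:2]-O["red"]; print(b,d@U,d@V)
rel("red")
```

```text
(array([168. , 207.7]), 359, array([145, 204,  49,   9], dtype=int32)) 0.03646201100267359 0.001395579189222591
dockxy -96.7 1.0 z 0.082 F [ 0.5  0.2 -0.2] w 9.4 gf 30.0
```

>>> arm_command:
  deltas:
    - [0,0,0,0,0,1,1]
    - [0,0,0,0,0,2,1]
    - [0,0,0,0,0,2.7,1]
    - [0,0,0,0,0,2.7,1]
    - [0,0,0,0,0,2.7,1]
    - [0,0,0,0,0,2.7,1]

```text
time_s: 11.15
tcp_pos: [0.4377, 0.2232, 0.0551]
ee_rot: [[0.053, -0.999, 0.002], [-0.999, -0.053, 0.002], [-0.001, -0.002, -1.0]]
wrist_force: [-0.2, -1.0, 4.8]
gripper_width: 0.109
gripper_force: 30.0
```

Run:
```python
from h import *
rel("red"); dock("red",0.02,.0535)
```

```text
dockxy -96.4 1.1 z 0.0551 F [-0.2 -1.   4.8] w 9.5 gf 30.0
rv [-0.002, 0.001, 0.001] cm [0.12, -11.64, 0.19] rows 2.8
```

>>> arm_command:
  deltas:
    - [0,0,0,0,-1.2,-0.05,1]
    - [0,0,0,0,-2.5,-0.05,1]
    - [0,0,0,0,-3.8,-0.05,1]
    - [0,0,0,0,-5,-0.05,1]
    - [0,0,0,0,-6,-0.05,1]
    - [0,0,0,0,-7,-0.05,1]
    - [0,0,0,0,-8,-0.05,1]
    - [0,0,0,0,-8,-0.05,1]

```text
time_s: 11.82
tcp_pos: [0.5174, 0.2261, 0.0552]
ee_rot: [[0.052, -0.999, -0.001], [-0.999, -0.052, -0.001], [0.001, 0.001, -1.0]]
wrist_force: [-0.3, -3.5, 6.0]
gripper_width: 0.111
gripper_force: 30.0
```

```bash
python3 -c "
from h import *
rel('red'); dock('red',0.035,.0545)"
```

```text
dockxy -16.6 -0.1 z 0.0552 F [-0.3 -3.5  6. ] w 9.6 gf 30.0
rv [0.001, -0.001, 0.0] cm [-0.01, -5.16, 0.07] rows 1.2
```

>>> arm_command:
  deltas:
    - [0,0,0,0,-1,-0.1,1]
    - [0,0,0,0,-2,-0.1,1]
    - [0,0,0,0,-3,-0.1,1]
    - [0,0,0,0,-4,-0.1,1]
    - [0,0,0,0,-4.7,-0.1,1]
    - [0,0,0,0,-5,-0.1,1]
    - [0,0,0,0,-5.2,-0.1,1]
    - [0,0,0,0,-5.2,-0.1,1]

```text
time_s: 12.48
tcp_pos: [0.5707, 0.2307, 0.0559]
ee_rot: [[0.053, -0.999, 0.004], [-0.999, -0.053, 0.002], [-0.002, -0.004, -1.0]]
wrist_force: [0.7, 1.3, 4.7]
gripper_width: 0.131
gripper_force: 28.3
```

```bash
python3 -c "
from h import *
rel('red')"
```

```text
dockxy 36.8 1.7 z 0.0559 F [0.7 1.3 4.7] w 11.4 gf 28.3
```

>>> arm_command:
  deltas:
    - [0,0,0,0,0,0,1]
    - [0,0,0,0,0,0,1]
    - [0,0,0,0,-0.15,0,1]
    - [0,0,0,0,-0.3,0,1]
    - [0,0,0,0,-0.3,0,1]

```text
time_s: 12.9
tcp_pos: [0.5714, 0.23, 0.0555]
ee_rot: [[0.053, -0.999, -0.0], [-0.999, -0.053, 0.0], [-0.0, 0.0, -1.0]]
wrist_force: [-0.3, 1.1, 5.5]
gripper_width: 0.129
gripper_force: 29.0
```

Run:
```python
from h import *
rel('red')
B=capture("side"); cv2.imwrite("pics/s5.png",cv2.resize(B["pixels"][240:400,200:400],None,fx=3.6,fy=3.6,interpolation=cv2.INTER_CUBIC))
```

```text
dockxy 37.5 1.0 z 0.0555 F [-0.3  1.1  5.5] w 11.3 gf 29.0
```

View pics/s5.png

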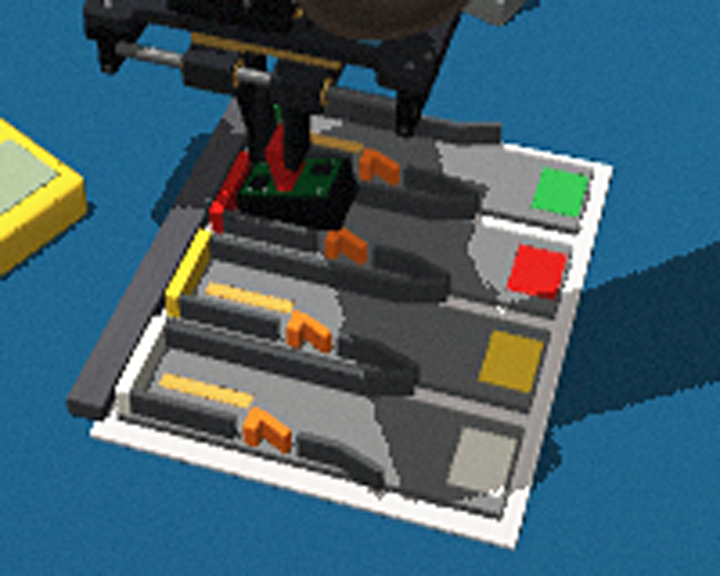

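The red board sits in its channel near the stop, possibly slightly pitched in the grip. I'll release it and check.

>>> arm_command:
  deltas:
    - [0,0,0,0,0,0,0.5]
    - [0,0,0,0,0,0,0.4]
    - [0,0,0,0,0,0,0.3]
    - [0,0,0,0,0,0,0.3]
    - [0,0,0,0,0,-2,0.3]
    - [0,0,0,0,0,-5,0.3]
    - [0,0,0,0,0,-9,0.3]
    - [0,0,0,0,0,-12,0.3]

```text
time_s: 13.62
tcp_pos: [0.5716, 0.2296, 0.1771]
ee_rot: [[0.053, -0.999, 0.0], [-0.999, -0.053, -0.001], [0.001, -0.0, -1.0]]
wrist_force: [0.7, -0.2, 0.9]
gripper_width: 0.347
gripper_force: 0.0
```

Run:
```python
from h import *
rel('red')
B=capture("side"); cv2.imwrite("pics/s6.png",cv2.resize(B["pixels"][240:340,240:380],None,fx=5,fy=5,interpolation=cv2.INTER_CUBIC))
```

```text
dockxy 37.7 0.5 z 0.1771 F [ 0.7 -0.2  0.9] w 30.2 gf 0.0
```

View pics/s6.png

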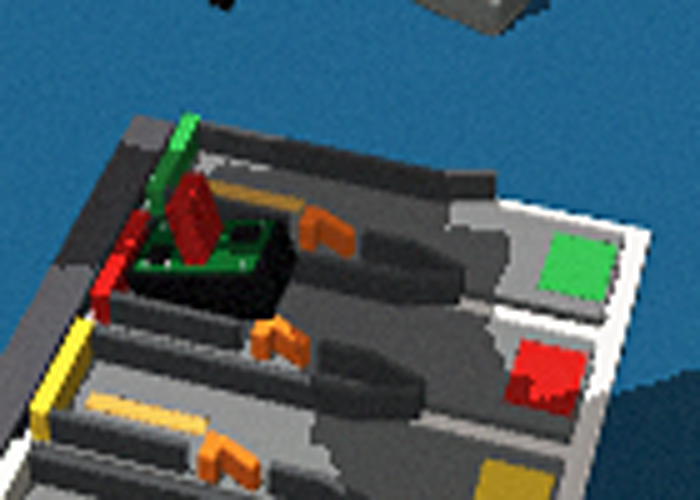

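The red board sits against the stop with the catch at (280,340) behind its rear edge. I'll check it numerically.

```bash
cat >> h.py <<'E'
def chk(col):
    V=np.array([-U[1],U[0]])
    A=capture("scene"); B=capture("side"); out=[]
    for c in (A,B):
        h=np.array([*(O[col]+.035*U),.046]); p=proj(c,h); x0,y0=(p-16).astype(int); x1,y1=(p+16).astype(int)
        bl=blobs(c,col,12,(x0,y0,x1,y1)); bl.sort(key=lambda b:np.hypot(*(b[0]-p))); out.append((bl,p))
    a,b=out[0][0],out[1][0]
    for n,(bl,p) in zip(("scene","side"),out): print(n,"pred",p.round(1),[(q[0],q[1]) for q in bl[:3]])
    if a and b:
        q,e=tri(ray(A,a[0][0]),ray(B,b[0][0])); d=q[:2]-O[col]; print("tab dock xyz mm",(d@U*1000).round(1),(d@V*1000).round(1),(q[2]*1000).round(1),"err",(e*1000).round(1))
    for n,c in(("scene",A),("side",B)):
        for k in O:
            o=O[k]+(-.008)*U+.022*V; p=proj(c,[*o,.02])
            m=mask(c["pixels"],"orange"); x,y=p.astype(int); r=7
            w=m[y-r:y+r+1,x-r:x+r+1]; ys,xs=np.nonzero(w)
            if len(xs): print(n,k,"catch dev px",(xs.mean()+x-r-p[0]).round(1),(ys.mean()+y-r-p[1]).round(1),len(xs))
E
python3 -c "
from h import *
chk('red')"
```

```text
scene pred [354.1 141.8] [(array([355.4, 137.8]), 22), (array([364.4, 149.6]), 54)]
side pred [279.5 286.9] [(array([278.3, 283.5]), 137), (array([265.4, 287.3]), 43)]
tab dock xyz mm 36.0 4.7 60.0 err 0.9
scene red catch dev px -1.4 -0.7 20
scene yellow catch dev px 0.4 0.0 37
scene white catch dev px -0.8 0.4 13
side red catch dev px -0.6 -0.2 87
side yellow catch dev px -1.2 -0.8 102
side white catch dev px -0.9 -0.8 113
```

>>> arm_command:
  deltas:
    - [0,0,0,-3,1,0,-0.2]
    - [0,0,0,-6,2,0,-0.2]
    - [0,0,0,-9,3,0,-0.2]
    - [0,0,0,-10,3,0,-0.2]
    - [0,0,0,-10,3,0,-0.2]
    - [0,0,0,-10,3,0,-0.2]

```text
time_s: 14.27
tcp_pos: [0.5354, 0.3278, 0.1734]
ee_rot: [[0.054, -0.999, -0.003], [-0.999, -0.054, -0.002], [0.002, 0.003, -1.0]]
wrist_force: [0.3, 0.2, -0.2]
gripper_width: 0.59
gripper_force: 0.0
```

Run:
```python
from h import *
W=capture("wrist"); rel("red")
p=proj(W,[*(O["red"]+.02*U),.02],True).astype(int); print(p)
x=max(p[0]-80,0);y=max(p[1]-70,0)
cv2.imwrite("pics/w7.png",cv2.resize(W["pixels"][y:y+140,x:x+180],None,fx=4,fy=4,interpolation=cv2.INTER_CUBIC)); print(x,y)
```

```text
dockxy 7.1 99.9 z 0.1738 F [ 0.7 -0.6 -0.3] w 52.0 gf 0.0
[306  91]
226 21
```

View pics/w7.png

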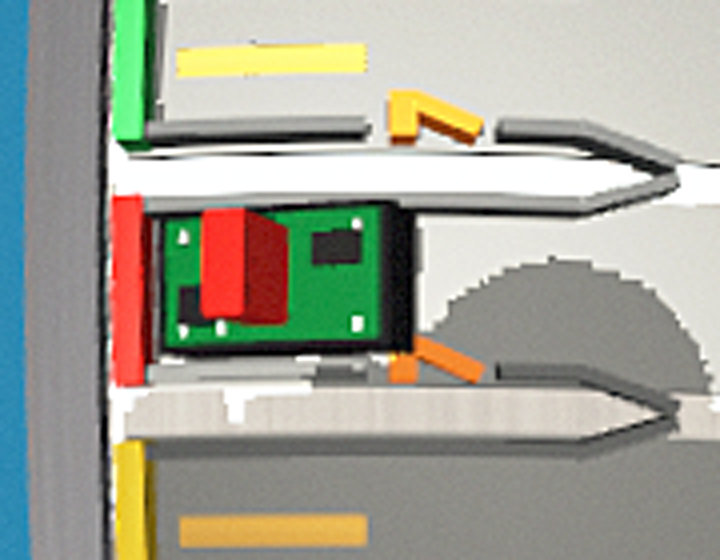

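The red board is about 4 mm short: there is a gap at the stop (148–165) and its rear overlaps the catch at (400,355). I'll push it home from behind with closed fingers.

```bash
cat >> h.py <<'E'
def dk(col,x,y,z,yaw=183.): go(*(O[col]+x*U+y*np.array([-U[1],U[0]])),z,yaw)
E
python3 -c "
from h import *
dk('red',-.045,-.003,.031)"
```

```text
rv [0.002, -0.002, 0.0] cm [10.26, 5.18, 14.31] rows 4.4
```

>>> arm_command:
  deltas:
    - [0,0,0,3,2,0,1]
    - [0,0,0,6,4,0,1]
    - [0,0,0,9.5,5.2,1,1]
    - [0,0,0,10.3,5.2,4,1]
    - [0,0,0,10.3,5.2,7,1]
    - [0,0,0,10.3,5.2,8,1]
    - [0,0,0,10.3,5.2,8,1]
    - [0,0,0,10.3,5.2,8,1]

```text
time_s: 14.98
tcp_pos: [0.4905, 0.2222, 0.0955]
ee_rot: [[0.053, -0.999, 0.0], [-0.999, -0.053, -0.001], [0.001, -0.0, -1.0]]
wrist_force: [0.5, 1.0, 0.8]
gripper_width: 0.079
gripper_force: 0.0
```

```bash
python3 -c "
from h import *
rel('red');dk('red',-.045,-.003,.031)"
```

```text
dockxy -43.7 -2.6 z 0.0955 F [0.5 1.  0.8] w 6.9 gf 0.0
rv [-0.0, -0.001, 0.0] cm [0.04, 0.13, 6.45] rows 1.5
```

>>> arm_command:
  deltas:
    - [0,0,0,0,0.1,2,1]
    - [0,0,0,0,0.1,4,1]
    - [0,0,0,0,0.1,6.4,1]
    - [0,0,0,0,0.1,6.4,1]
    - [0,0,0,0,-0.8,6.4,1]
    - [0,0,0,0,-1.6,6.4,1]
    - [0,0,0,0,-2,6.4,1]
    - [0,0,0,0,-2,6.4,1]

```text
time_s: 15.65
tcp_pos: [0.5123, 0.2247, 0.033]
ee_rot: [[0.053, -0.999, 0.004], [-0.999, -0.053, 0.003], [-0.002, -0.004, -1.0]]
wrist_force: [-0.7, -0.6, -0.5]
gripper_width: 0.008
gripper_force: 0.0
```

```bash
python3 -c "
from h import *
rel('red')"
```

```text
dockxy -21.8 -1.3 z 0.033 F [-0.7 -0.6 -0.5] w 0.7 gf 0.0
```

>>> arm_command:
  deltas:
    - [0,0,0,0,-0.2,0,1]
    - [0,0,0,0,-0.4,0,1]
    - [0,0,0,0,-0.6,0,1]
    - [0,0,0,0,-0.8,0,1]
    - [0,0,0,0,-0.8,0,1]

```text
time_s: 16.07
tcp_pos: [0.5181, 0.2241, 0.0314]
ee_rot: [[0.053, -0.999, 0.0], [-0.999, -0.053, 0.0], [-0.0, -0.0, -1.0]]
wrist_force: [-0.8, -0.6, -0.1]
gripper_width: 0.008
gripper_force: 0.0
```

```bash
python3 -c "
from h import *
rel('red')"
```

```text
dockxy -16.0 -2.2 z 0.0314 F [-0.8 -0.6 -0.1] w 0.7 gf 0.0
```

>>> arm_command:
  deltas:
    - [0,0,0,0,-0.2,0,1]
    - [0,0,0,0,-0.4,0,1]
    - [0,0,0,0,-0.6,0,1]
    - [0,0,0,0,-0.8,0,1]
    - [0,0,0,0,-0.8,0,1]

```text
time_s: 16.48
tcp_pos: [0.5262, 0.2245, 0.0312]
ee_rot: [[0.053, -0.999, 0.0], [-0.999, -0.053, 0.0], [-0.0, -0.0, -1.0]]
wrist_force: [-0.1, 0.3, 0.3]
gripper_width: 0.008
gripper_force: 0.0
```

```bash
python3 -c "
from h import *
rel('red')"
```

```text
dockxy -8.0 -2.2 z 0.0312 F [-0.1  0.3  0.3] w 0.7 gf 0.0
```

>>> arm_command:
  deltas:
    - [0,0,0,0,-0.2,0,1]
    - [0,0,0,0,-0.4,0,1]
    - [0,0,0,0,-0.5,0,1]
    - [0,0,0,0,-0.5,0,1]

```text
time_s: 16.82
tcp_pos: [0.5307, 0.2246, 0.0311]
ee_rot: [[0.053, -0.999, -0.001], [-0.999, -0.053, -0.0], [0.0, 0.001, -1.0]]
wrist_force: [-0.8, -0.2, -0.1]
gripper_width: 0.008
gripper_force: 0.3
```

Run:
```python
from h import *
rel('red')
B=capture("side"); cv2.imwrite("pics/s8.png",cv2.resize(B["pixels"][240:340,240:380],None,fx=5,fy=5,interpolation=cv2.INTER_CUBIC))
```

```text
dockxy -3.5 -2.3 z 0.0311 F [-0.8 -0.2 -0.1] w 0.7 gf 0.3
```

View pics/s8.png

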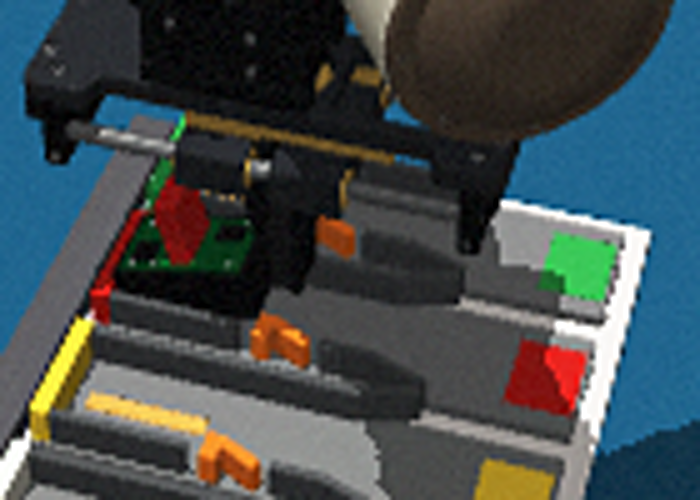

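>>> arm_command:
  deltas:
    - [0,0,0,0,-0.15,0,1]
    - [0,0,0,0,-0.3,0,1]
    - [0,0,0,0,-0.4,0,1]
    - [0,0,0,0,-0.4,0,1]

```text
time_s: 17.2
tcp_pos: [0.5309, 0.2235, 0.0299]
ee_rot: [[0.052, -0.999, -0.008], [-0.999, -0.052, -0.003], [0.003, 0.008, -1.0]]
wrist_force: [-8.7, 0.7, -0.2]
gripper_width: 0.007
gripper_force: 3.8
```

Run:
```python
from h import *
rel('red');chk('red')
```

```text
dockxy -3.3 -3.4 z 0.0299 F [-8.7  0.7 -0.2] w 0.6 gf 3.8
scene pred [354.1 141.8] [(array([356.4, 139.7]), 15), (array([364.2, 150.1]), 49)]
side pred [279.5 286.9] [(array([275.9, 283.9]), 108), (array([265.1, 285.8]), 19)]
tab dock xyz mm 41.2 3.0 55.8 err 0.7
scene white catch dev px 1.8 1.0 11
side red catch dev px -0.8 -0.3 88
side yellow catch dev px -1.2 -0.9 102
side white catch dev px -0.9 -0.8 113
```

>>> arm_command:
  deltas:
    - [0,0,0,0,1.5,0,1]
    - [0,0,0,0,1.5,-3,1]
    - [0,0,0,0,1.5,-7,1]
    - [0,0,0,-3,1.5,-11,1]
    - [0,0,0,-7,1,-14,0.2]
    - [0,0,0,-10.3,0,-14.5,-0.2]
    - [0,0,0,-10.3,0,-14.5,-0.2]
    - [0,0,0,-10.3,0,-14.5,-0.2]

```text
time_s: 17.97
tcp_pos: [0.5303, 0.3308, 0.1775]
ee_rot: [[0.056, -0.998, 0.003], [-0.998, -0.056, 0.003], [-0.003, -0.003, -1.0]]
wrist_force: [0.6, -0.6, -0.2]
gripper_width: 0.226
gripper_force: 0.0
```

Run:
```python
from h import *
W=capture("wrist"); rel("red"); chk("red")
cv2.imwrite("pics/w9.png",cv2.resize(W["pixels"][21:161,226:406],None,fx=4,fy=4,interpolation=cv2.INTER_CUBIC))
```

```text
dockxy 0.5 101.7 z 0.176 F [-0.4 -0.5 -0.3] w 22.9 gf 0.0
scene pred [354.1 141.8] [(array([357.1, 138.2]), 36), (array([364.2, 149.8]), 58)]
side pred [279.5 286.9] [(array([276., 283.]), 134), (array([265.2, 286. ]), 26)]
tab dock xyz mm 41.1 5.2 60.4 err 1.4
scene red catch dev px -0.2 -0.2 27
scene yellow catch dev px 0.2 0.3 35
scene white catch dev px 0.5 0.8 23
side red catch dev px -0.9 -0.1 89
side yellow catch dev px -1.4 -1.1 106
side white catch dev px -0.9 -0.8 113
```

View pics/w9.png

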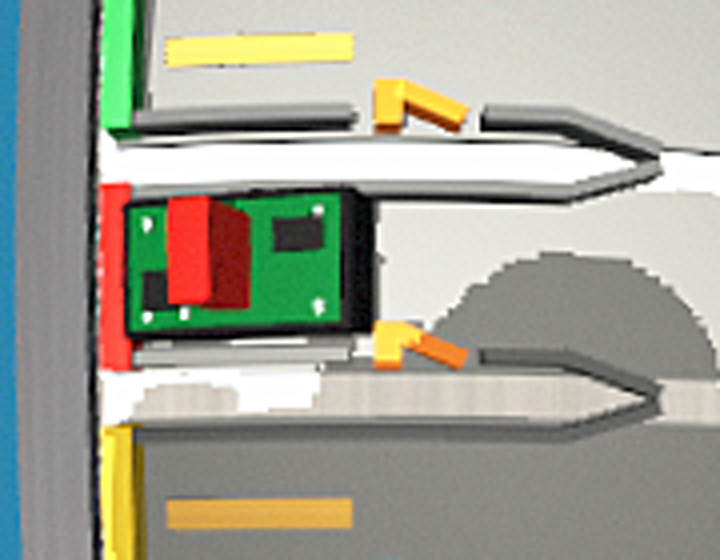

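Red is home: flush on the stop at (128,270), with its catch (395,340) sprung out behind the rear edge (375). Next is white, slid partway by grip and then pushed from behind.

```bash
python3 -c "
from h import *
go(.550,-.266,.11,184.7)"
```

```text
rv [0.002, -0.002, -0.03] cm [59.27, 0.96, 6.6] rows 14.3
```

>>> arm_command:
  deltas:
    - [0,0,0,4,0,0,-0.2]
    - [0,0,0,8,0.1,0,-0.2]
    - [0,0,0,12,0.2,0,-0.2]
    - [0,0,0,16,0.2,0,-0.2]
    - [0,0,0,20,0.3,0,-0.2]
    - [0,0,-0.01,24,0.4,0,-0.2]
    - [0,0,-0.02,28,0.5,0,-0.2]
    - [0,0,-0.03,32,0.5,0,-0.2]

```text
time_s: 18.78
tcp_pos: [0.5395, 0.0047, 0.1756]
ee_rot: [[0.082, -0.997, -0.002], [-0.997, -0.082, -0.001], [0.0, 0.002, -1.0]]
wrist_force: [0.1, -0.2, -0.4]
gripper_width: 0.599
gripper_force: 0.0
```

>>> arm_command:
  deltas:
    - [0,0,0,4,0,0,-0.2]
    - [0,0,0,8,0.1,0,-0.2]
    - [0,0,0,12,0.2,0,-0.2]
    - [0,0,0,16,0.3,0,-0.2]
    - [0,0,0,20,0.4,2,-0.2]
    - [0,0,0,24,0.4,4,-0.2]
    - [0,0,0,27.2,0.4,6.6,-0.2]
    - [0,0,0,27.2,0.4,6.6,-0.2]

```text
time_s: 19.45
tcp_pos: [0.5551, -0.2679, 0.1043]
ee_rot: [[0.075, -0.997, -0.01], [-0.997, -0.075, 0.003], [-0.003, 0.009, -1.0]]
wrist_force: [-0.3, 0.2, -0.5]
gripper_width: 0.6
gripper_force: 0.0
```

>>> arm_command:
  deltas:
    - [0,0,0,0,0,0,-0.2]
    - [0,0,0,0,0,0,-0.2]

```text
time_s: 19.62
tcp_pos: [0.5586, -0.2642, 0.1096]
ee_rot: [[0.081, -0.997, -0.002], [-0.997, -0.081, 0.0], [-0.0, 0.002, -1.0]]
wrist_force: [-0.0, -0.0, 0.1]
gripper_width: 0.599
gripper_force: 0.0
```

Run:
```python
from h import *
print(sense()["tcp_pos"]); go(*T["white"],.052,184.7)
W=capture("wrist")
h=cv2.cvtColor(W["pixels"],cv2.COLOR_BGR2HSV); g=cv2.inRange(h,(55,100,60),(80,255,255))
p=proj(W,[*T["white"],.028],True); print(p)
k=np.zeros_like(g); x,y=p.astype(int); k[max(y-30,0):y+30,x-45:x+45]=255
pts=cv2.findNonZero(g&k)
if pts is not None: print(cv2.minAreaRect(np.array([onz(W,q,.028,True)[:2]*1000 for q in pts[:,0]],np.float32)))
for n in ("white",): print([b for b in blobs(W,n,80,(270,130,370,270))])
A=capture("scene");B=capture("side")
a=blobs(A,"white",10,(240,255,265,278));b=blobs(B,"white",10,(340,158,362,178));print(a,b)
if a and b: print(tri(ray(A,a[0][0]),ray(B,b[0][0])))
```

```text
[ 0.55857186 -0.26416041  0.10961885]
rv [0.002, 0.0, -0.001] cm [0.12, 0.86, 5.76] rows 1.4
[330.28607178 204.2456691 ]
((552.346435546875, -265.635986328125), (54.477264404296875, 31.677410125732422), 5.886351108551025)
[(array([328.3, 210.9]), 541, array([322, 191,  14,  40], dtype=int32)), (array([284.2, 236.6]), 376, array([276, 225,  19,  25], dtype=int32))]
[] []
```

>>> arm_command:
  deltas:
    - [0,0,0,0.1,0.4,1,-0.2]
    - [0,0,0,0.1,0.7,3,-0.2]
    - [0,0,0,0.1,0.7,5,-0.2]
    - [0,0,0,0.1,0.7,5.8,-0.2]
    - [0,0,0,0.1,0.7,5.8,-0.2]
    - [0,0,0,0.1,0.7,5.8,-0.2]
    - [0,0,0,0.1,0.7,5.8,-0.2]

```text
time_s: 20.35
tcp_pos: [0.5539, -0.265, 0.0535]
ee_rot: [[0.084, -0.996, 0.002], [-0.996, -0.084, -0.001], [0.001, -0.002, -1.0]]
wrist_force: [0.0, -0.1, 0.9]
gripper_width: 0.601
gripper_force: 0.0
```

```bash
python3 -c "
from h import *
print(sense()['wrist_force'])
go(.5515,-.266,.0515,184.7)"
```

```text
[ 0.03007362 -0.12230115  0.93475718]
rv [-0.002, -0.001, 0.002] cm [0.08, 0.25, 0.2] rows 0.1
```

>>> arm_command:
  deltas:
    - [0,0,0,0.1,0.15,0.1,0.4]
    - [0,0,0,0.1,0.2,0.2,1]
    - [0,0,0,0.1,0.2,0.2,1]
    - [0,0,0,0.1,0.2,0.2,1]
    - [0,0,0,0.1,0.2,0.2,1]
    - [0,0,0,0.1,0.2,0.2,1]
    - [0,0,0,0.1,0.2,0.2,1]
    - [0,0,0,0.1,0.2,0.2,1]

```text
time_s: 21.02
tcp_pos: [0.5514, -0.2663, 0.0503]
ee_rot: [[0.083, -0.997, 0.001], [-0.997, -0.083, -0.0], [0.0, -0.001, -1.0]]
wrist_force: [0.1, -0.6, -0.5]
gripper_width: 0.107
gripper_force: 30.0
```

>>> arm_command:
  deltas:
    - [0,0,0,0,0,0,1]
    - [0,0,0,0,0,0,1]
    - [0,0,0,0,0,0,1]
    - [0,0,0,0,0,-1,1]
    - [0,0,0,0,0,-3,1]
    - [0,0,0,0,0,-6,1]
    - [0,0,0,0,0,-9,1]
    - [0,0,0,0,0,-12,1]

```text
time_s: 21.68
tcp_pos: [0.5502, -0.266, 0.1718]
ee_rot: [[0.083, -0.997, -0.002], [-0.997, -0.083, 0.0], [-0.0, 0.002, -1.0]]
wrist_force: [0.5, 0.1, -1.9]
gripper_width: 0.103
gripper_force: 30.0
```

```bash
python3 -c "
from h import *
rel('white')
dock('white',-.1,.17)"
```

```text
dockxy -9.3 -621.6 z 0.1718 F [ 0.5  0.1 -1.9] w 8.9 gf 30.0
rv [0.002, 0.0, 0.031] cm [-62.41, 7.17, 0.23] rows 15.1
```

>>> arm_command:
  deltas:
    - [0,0,0.005,-4,0.5,0,1]
    - [0,0,0.01,-8,1,0,1]
    - [0,0,0.015,-12,1.5,0,1]
    - [0,0,0.02,-16,2,0,1]
    - [0,0,0.025,-20,2.5,0,1]
    - [0,0,0.031,-24,3,0,1]
    - [0,0,0.031,-28,3.4,0,1]
    - [0,0,0.031,-32,3.8,0,1]

```text
time_s: 22.35
tcp_pos: [0.4853, 0.051, 0.171]
ee_rot: [[0.052, -0.999, -0.0], [-0.999, -0.052, -0.0], [-0.0, 0.0, -1.0]]
wrist_force: [0.5, 1.0, -0.4]
gripper_width: 0.105
gripper_force: 30.0
```

```bash
python3 -c "
from h import *
rel('white')
dock('white',-.1,.08)"
```

```text
dockxy -57.4 -301.6 z 0.171 F [ 0.5  1.  -0.4] w 9.1 gf 30.0
rv [0.0, 0.0, -0.001] cm [-30.15, 4.27, 9.1] rows 7.6
```

>>> arm_command:
  deltas:
    - [0,0,0,-4,0.6,0,1]
    - [0,0,0,-8,1.2,0,1]
    - [0,0,0,-12,1.8,0,1]
    - [0,0,0,-16,2.4,0,1]
    - [0,0,0,-20,3,0,1]
    - [0,0,0,-24,3.6,0,1]
    - [0,0,0,-28,4.1,2,1]
    - [0,0,0,-30.2,4.3,4,1]

```text
time_s: 23.02
tcp_pos: [0.4278, 0.353, 0.1322]
ee_rot: [[0.055, -0.998, 0.003], [-0.998, -0.055, 0.004], [-0.004, -0.004, -1.0]]
wrist_force: [0.9, -0.6, -1.3]
gripper_width: 0.107
gripper_force: 30.0
```

>>> arm_command:
  deltas:
    - [0,0,0,0,0,2.5,1]
    - [0,0,0,0,0,5,1]
    - [0,0,0,0,0,5,1]
    - [0,0,0,0,0,5,1]

```text
time_s: 23.35
tcp_pos: [0.4274, 0.348, 0.0798]
ee_rot: [[0.052, -0.999, -0.002], [-0.999, -0.052, -0.003], [0.003, 0.002, -1.0]]
wrist_force: [-0.2, -0.3, -0.1]
gripper_width: 0.105
gripper_force: 30.0
```

Run:
```python
from h import *
V=np.array([-U[1],U[0]])
rel("white"); dock('white',-.1,.0565)
W=capture("wrist"); 
for b in blobs(W,"yellow",50)+blobs(W,"orange",50):
    d=onz(W,b[0],.006,True)[:2]-O["white"]; print(b[0],b[1],(d@U*1000).round(1),(d@V*1000).round(1))
```

```text
dockxy -99.7 -2.0 z 0.0798 F [-0.2 -0.3 -0.1] w 9.2 gf 30.0
rv [0.002, -0.003, -0.0] cm [-0.2, 0.02, 2.33] rows 0.6
[ 30.4 127.9] 2609 214.5 -90.5
[339.2 130.6] 1569 -114.7 -63.8
[117.6 141.6] 694 80.6 -63.1
[159.1 137.4] 438 35.1 -63.4
[203.7 161.1] 75 -5.6 -41.7
[166.1 211.7] 404 34.8 1.3
[201.4   4.9] 221 -3.2 -173.7
[189.9  81.1] 103 4.6 -107.8
[205.5 157. ] 145 -7.4 -45.0
[286.  265.5] 205 -70.7 48.9
[353.5 265.9] 191 -128.6 49.4
[195.5 302.6] 427 20.1 92.7
[411.7 303.1] 688 -185.9 90.9
[ 15.1 367.7] 2222 497.6 328.5
[312.1 307.7] 549 -92.6 92.4
[248.7 307. ] 94 -33.6 93.5
```

>>> arm_command:
  deltas:
    - [0,0,0,-0.3,0,1,1]
    - [0,0,0,-0.3,0,2,1]
    - [0,0,0,-0.3,0,2.35,1]
    - [0,0,0,-0.3,0,2.35,1]
    - [0,0,0,-0.3,0,2.35,1]

```text
time_s: 23.82
tcp_pos: [0.4279, 0.3518, 0.0568]
ee_rot: [[0.052, -0.999, 0.0], [-0.999, -0.052, -0.0], [0.0, 0.0, -1.0]]
wrist_force: [-0.5, 0.2, -1.2]
gripper_width: 0.107
gripper_force: 30.0
```

```bash
python3 -c "
from h import *
rel('white');dk('white',-.02,.001,.0555)"
```

```text
dockxy -99.0 1.8 z 0.0568 F [-0.5  0.2 -1.2] w 9.3 gf 30.0
rv [0.0, -0.0, -0.001] cm [0.07, -7.91, 0.13] rows 1.9
```

>>> arm_command:
  deltas:
    - [0,0,0,0.1,-1.2,0.2,1]
    - [0,0,0,0.1,-2.5,0.2,1]
    - [0,0,0,0.1,-3.8,0.2,1]
    - [0,0,0,0.1,-5,0.2,1]
    - [0,0,0,0.1,-6.5,0.2,1]
    - [0,0,0,0.1,-7.9,0.2,1]
    - [0,0,0,0.1,-7.9,0.2,1]
    - [0,0,0,0.1,-7.9,0.2,1]

```text
time_s: 24.48
tcp_pos: [0.5084, 0.3543, 0.0561]
ee_rot: [[0.051, -0.999, 0.002], [-0.999, -0.051, -0.0], [0.001, -0.002, -1.0]]
wrist_force: [1.4, -2.6, 5.0]
gripper_width: 0.105
gripper_force: 30.0
```

```bash
python3 -c "
from h import *
rel('white');dk('white',-.08,-.002,.17)"
```

```text
dockxy -18.5 0.1 z 0.0561 F [ 1.4 -2.6  5. ] w 9.2 gf 30.0
rv [-0.002, -0.001, -0.001] cm [0.22, 6.13, -11.4] rows 3.1
```

>>> arm_command:
  deltas:
    - [0,0,0,0,0,0,0.5]
    - [0,0,0,0,0,0,0.3]
    - [0,0,0,0,0,0,0.3]
    - [0,0,0,0,0,-2,0.3]
    - [0,0,0,0,0,-5,0.3]
    - [0,0,0,0.2,2,-5.5,1]
    - [0,0,0,0.2,5.7,-5.5,1]
    - [0,0,0,0.2,5.7,-5.5,1]

```text
time_s: 25.15
tcp_pos: [0.4448, 0.3483, 0.1095]
ee_rot: [[0.053, -0.999, -0.004], [-0.999, -0.053, -0.002], [0.001, 0.004, -1.0]]
wrist_force: [-0.1, -0.9, -1.0]
gripper_width: 0.2
gripper_force: 0.0
```

>>> arm_command:
  deltas:
    - [0,0,0,0,0,0,1]
    - [0,0,0,0,0,0,1]
    - [0,0,0,0,0,0,1]

```text
time_s: 25.4
tcp_pos: [0.4505, 0.3506, 0.1097]
ee_rot: [[0.052, -0.999, 0.0], [-0.999, -0.052, 0.0], [-0.0, -0.0, -1.0]]
wrist_force: [0.1, 0.8, -0.6]
gripper_width: 0.029
gripper_force: 0.0
```

```bash
python3 -c "
from h import *
rel('white');dk('white',-.076,-.002,.031);dk('white',-.01,-.002,.031)"
```

```text
dockxy -76.5 -0.6 z 0.1097 F [ 0.1  0.8 -0.6] w 2.5 gf 0.0
rv [-0.0, 0.0, -0.0] cm [0.14, -0.05, 7.87] rows 1.9
rv [-0.0, 0.0, -0.0] cm [0.14, -6.65, 7.87] rows 2.5
```

>>> arm_command:
  deltas:
    - [0,0,0,0.1,0,3,1]
    - [0,0,0,0.1,0,6,1]
    - [0,0,0,0.1,0,7.8,1]
    - [0,0,0,0.1,0,7.8,1]
    - [0,0,0,0.1,-1.2,7.8,1]
    - [0,0,0,0.1,-2.2,7.8,1]
    - [0,0,0,0.1,-3.2,7.8,1]
    - [0,0,0,0.1,-4.2,7.8,1]

```text
time_s: 26.07
tcp_pos: [0.4936, 0.3518, 0.0327]
ee_rot: [[0.052, -0.999, 0.001], [-0.999, -0.052, 0.001], [-0.001, -0.001, -1.0]]
wrist_force: [-1.3, -0.7, 1.3]
gripper_width: 0.002
gripper_force: 1.2
```

```bash
python3 -c "
from h import *
rel('white');dk('white',-.004,-.002,.031)"
```

```text
dockxy -33.5 -1.6 z 0.0327 F [-1.3 -0.7  1.3] w 0.2 gf 1.2
rv [-0.001, 0.001, -0.001] cm [0.03, -2.95, 0.17] rows 0.7
```

>>> arm_command:
  deltas:
    - [0,0,0,0,-0.7,0.15,1]
    - [0,0,0,0,-1.4,0.15,1]
    - [0,0,0,0,-2,0.15,1]
    - [0,0,0,0,-2.5,0.15,1]
    - [0,0,0,0,-2.9,0.15,1]
    - [0,0,0,0,-3.1,0.15,1]
    - [0,0,0,0,-3.1,0.15,1]

```text
time_s: 26.65
tcp_pos: [0.5233, 0.3532, 0.0323]
ee_rot: [[0.052, -0.999, 0.0], [-0.999, -0.052, 0.001], [-0.001, -0.0, -1.0]]
wrist_force: [-5.3, -0.1, 8.0]
gripper_width: 0.004
gripper_force: 6.1
```

```bash
python3 -c "
from h import *
rel('white')"
```

```text
dockxy -3.7 -1.8 z 0.0323 F [-5.3 -0.1  8. ] w 0.4 gf 6.1
```

>>> arm_command:
  deltas:
    - [0,0,0,0,-0.1,0,1]
    - [0,0,0,0,-0.2,0,1]
    - [0,0,0,0,-0.2,0,1]

```text
time_s: 26.9
tcp_pos: [0.5248, 0.3533, 0.0324]
ee_rot: [[0.052, -0.999, -0.0], [-0.999, -0.052, 0.001], [-0.001, 0.0, -1.0]]
wrist_force: [-6.4, -0.6, 9.1]
gripper_width: 0.009
gripper_force: 6.6
```

```bash
python3 -c "
from h import *
rel('white')"
```

```text
dockxy -2.2 -1.8 z 0.0324 F [-6.4 -0.6  9.1] w 0.8 gf 6.6
```

>>> arm_command:
  deltas:
    - [0,0,0,0,-0.1,0,1]
    - [0,0,0,0,-0.2,0,1]
    - [0,0,0,0,-0.2,0,1]

```text
time_s: 27.15
tcp_pos: [0.5267, 0.3534, 0.0324]
ee_rot: [[0.052, -0.999, -0.0], [-0.999, -0.052, 0.001], [-0.001, 0.0, -1.0]]
wrist_force: [-6.4, -0.9, 10.1]
gripper_width: 0.003
gripper_force: 6.7
```

```bash
python3 -c "
from h import *
rel('white')
B=capture('side'); cv2.imwrite('pics/s10.png',cv2.resize(B['pixels'][270:400,220:380],None,fx=4,fy=4,interpolation=cv2.INTER_CUBIC))"
```

```text
dockxy -0.3 -1.8 z 0.0324 F [-6.4 -0.9 10.1] w 0.3 gf 6.7
```

View pics/s10.png

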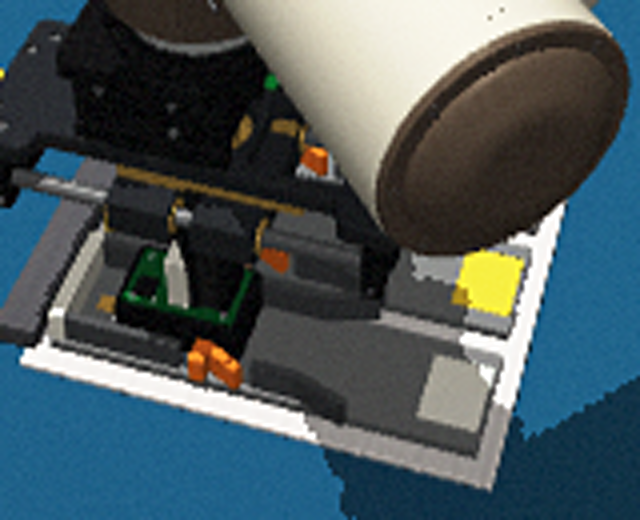

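The side view suggests the white board is still short of the stop, because the stripe end is visible at (105,300). I'll check where the fingertip and board edges project.

Run:
```python
from h import *
V=np.array([-U[1],U[0]]); B=capture("side")
f=lambda x,y,z: ((proj(B,[*(O["white"]+x*U+y*V),z])-[220,270])*4).round(0)
for n,q in {"tip":(-.0003,-.002,.0134),"homeRearTop+y":(.005,.018,.03),"homeRearTop-y":(.005,-.018,.03),"homeFrontTop+y":(.065,.018,.03),"tabtop":(.035,0,.06),"tabbot":(.035,0,.03),"stripe":(.059,0,.006),"catchback":(.004,.016,.022),"stopface+y":(.066,.018,.03)}.items(): print(n,f(*q))
```

```text
tip [220. 322.]
homeRearTop+y [193. 332.]
homeRearTop-y [220. 269.]
homeFrontTop+y [ 70. 300.]
tabtop [142. 242.]
tabbot [146. 285.]
stripe [102. 305.]
catchback [197. 340.]
stopface+y [ 68. 299.]
```

>>> arm_command:
  deltas:
    - [0,0,0,0,1,0,1]
    - [0,0,0,0,2,0,1]
    - [0,0,0,0,3,0,1]
    - [0,0,0,0,3,-3,1]
    - [0,0,0,0,3,-7,1]
    - [0,0,0,-4,2,-11,0.3]
    - [0,0,0,-8,1,-14.5,0]
    - [0,0,0,-10,0,-14.5,0]

```text
time_s: 27.92
tcp_pos: [0.5201, 0.4488, 0.178]
ee_rot: [[0.052, -0.999, 0.003], [-0.999, -0.052, 0.003], [-0.003, -0.003, -1.0]]
wrist_force: [0.1, 0.0, 1.8]
gripper_width: 0.158
gripper_force: 0.0
```

>>> arm_command:
  deltas:
    - [0,0,0,0,0,0,0]
    - [0,0,0,0,0,0,0]
    - [0,0,0,0,0,0,0]

```text
time_s: 28.17
tcp_pos: [0.5188, 0.4474, 0.1715]
ee_rot: [[0.052, -0.999, -0.003], [-0.999, -0.052, -0.002], [0.002, 0.003, -1.0]]
wrist_force: [-0.6, -0.6, -0.6]
gripper_width: 0.372
gripper_force: 0.0
```

Run:
```python
from h import *
V=np.array([-U[1],U[0]])
rel("white"); W=capture("wrist"); A=capture("scene"); B=capture("side")
cv2.imwrite("pics/w11.png",cv2.resize(W["pixels"][21:161,226:406],None,fx=4,fy=4,interpolation=cv2.INTER_CUBIC))
def D(p): d=p[:2]-O["white"]; return (d@U*1000).round(1),(d@V*1000).round(1)
h=cv2.cvtColor(W["pixels"],cv2.COLOR_BGR2HSV); g=cv2.inRange(h,(55,100,40),(80,255,255))
p=proj(W,[*(O["white"]+.03*U),.03],True); print(p); x,y=p.astype(int); k=np.zeros_like(g); k[max(y-28,0):y+28,x-50:x+50]=255
pts=cv2.findNonZero(g&k)[:,0]
q=cv2.boxPoints(cv2.minAreaRect(pts.astype(np.float32))); print(q)
for c in q: print("green corner",D(onz(W,c,.03,True)))
for n,c in(("scene",A),("side",B)):
    p=proj(c,[*(O["white"]+.03*U),.04]); x,y=p.astype(int)
    print(n,p,[(b[0],b[1],D(onz(c,b[0],.05))) for b in blobs(c,"green",6,(x-20,y-20,x+20,y+20))],[(b[0],b[1]) for b in blobs(c,"white",8,(x-14,y-14,x+14,y+10))])
for b in blobs(W,"orange",40,(270,10,350,180))+blobs(W,"yellow",40,(220,10,350,180)): print(b[0],b[1],b[2],D(onz(W,b[0],.02,True)))
```

```text
dockxy -3.2 92.5 z 0.1715 F [-0.6 -0.6 -0.6] w 32.4 gf 0.0
[285.35279022  98.29811344]
[[274.  80.]
 [330.  80.]
 [330. 112.]
 [274. 112.]]
green corner (np.float64(41.2), np.float64(-18.8))
green corner (np.float64(-13.7), np.float64(-17.9))
green corner (np.float64(-13.6), np.float64(14.0))
green corner (np.float64(41.3), np.float64(13.4))
scene [370.40623791 114.54570866] [(array([360.5, 111. ]), 10, (np.float64(-0.3), np.float64(-9.4))), (array([369. , 116.5]), 27, (np.float64(33.0), np.float64(-18.4)))] [(array([365.9, 107.6]), 18), (array([381.7, 121.2]), 16)]
side [258.729069   338.27376237] [(array([256. , 337.1]), 37, (np.float64(32.2), np.float64(6.2))), (array([269.3, 345.2]), 104, (np.float64(2.7), np.float64(15.9)))] [(array([244.5, 328.5]), 8)]
[322.4  56.5] 211 [313  50  24  14] (np.float64(-6.4), np.float64(-44.1))
[322.2 120.7] 179 [313 115  24  12] (np.float64(-6.1), np.float64(22.6))
[247.2  40.5] 348 [243  18  10  46] (np.float64(71.0), np.float64(-64.5))
[284.  42.] 305 [260  38  48   9] (np.float64(32.6), np.float64(-60.5))
[265.8 101. ] 80 [260  98  12   7] (np.float64(51.1), np.float64(1.3))
```

White is level but at x=14 mm, against its catch. I'll regrip the tab and slide it home as I did with red.

```bash
python3 -c "
from h import *
dk('white',.014,-.001,.10);dk('white',.014,-.001,.052)"
```

```text
rv [0.002, -0.002, -0.001] cm [9.25, -1.69, 7.2] rows 2.8
rv [0.002, -0.002, -0.001] cm [9.24, -1.7, 12.0] rows 3.7
```

>>> arm_command:
  deltas:
    - [0,0,0,3.5,-0.6,0,0]
    - [0,0,0,7,-1.2,0,0]
    - [0,0,0,9.2,-1.7,2,0]
    - [0,0,0,9.2,-1.7,5,0]
    - [0,0,0,9.2,-1.7,7,0]
    - [0,0,0,9.2,-1.7,7,0]
    - [0,0,0,9.2,-1.7,7,0]

```text
time_s: 28.9
tcp_pos: [0.5415, 0.3558, 0.1021]
ee_rot: [[0.052, -0.999, -0.002], [-0.999, -0.052, -0.003], [0.003, 0.002, -1.0]]
wrist_force: [-0.5, -0.1, 1.8]
gripper_width: 0.5
gripper_force: 0.0
```

```bash
python3 -c "
from h import *
rel('white');dk('white',.014,-.001,.052)"
```

```text
dockxy 14.6 -0.1 z 0.1021 F [-0.5 -0.1  1.8] w 43.5 gf 0.0
rv [0.002, -0.003, -0.001] cm [0.07, 0.05, 5.02] rows 1.2
```

>>> arm_command:
  deltas:
    - [0,0,0,0.1,0,2,0]
    - [0,0,0,0.1,0,4,0]
    - [0,0,0,0.1,0,5,0]
    - [0,0,0,0.1,0,5,0.5]
    - [0,0,0,0.1,0,5,1]
    - [0,0,0,0.1,0,5,1]
    - [0,0,0,0.1,0,5,1]
    - [0,0,0,0.1,0,5,1]

```text
time_s: 29.57
tcp_pos: [0.5426, 0.3567, 0.0545]
ee_rot: [[0.052, -0.999, 0.002], [-0.999, -0.052, 0.002], [-0.001, -0.002, -1.0]]
wrist_force: [0.2, 0.6, 0.5]
gripper_width: 0.212
gripper_force: 0.0
```

>>> arm_command:
  deltas:
    - [0,0,0,0,0,0,1]
    - [0,0,0,0,0,0,1]

```text
time_s: 29.73
tcp_pos: [0.5418, 0.3563, 0.0539]
ee_rot: [[0.052, -0.999, -0.0], [-0.999, -0.052, 0.0], [-0.0, 0.0, -1.0]]
wrist_force: [-2.6, 0.0, 3.4]
gripper_width: 0.11
gripper_force: 30.0
```

```bash
python3 -c "
from h import *
rel('white');dk('white',.036,-.001,.053)"
```

```text
dockxy 14.9 0.3 z 0.0539 F [-2.6  0.   3.4] w 9.6 gf 30.0
rv [0.0, 0.0, -0.0] cm [0.13, -2.11, 0.09] rows 0.5
```

>>> arm_command:
  deltas:
    - [0,0,0,0,-0.5,0,1]
    - [0,0,0,0,-1,0,1]
    - [0,0,0,0,-1.5,0,1]
    - [0,0,0,0,-2,0,1]
    - [0,0,0,0,-2.3,0,1]
    - [0,0,0,0,-2.3,0,1]
    - [0,0,0,0,-2.3,0,1]

```text
time_s: 30.32
tcp_pos: [0.5632, 0.3575, 0.054]
ee_rot: [[0.052, -0.999, -0.003], [-0.999, -0.052, -0.001], [0.001, 0.003, -1.0]]
wrist_force: [-8.3, 0.1, 6.7]
gripper_width: 0.112
gripper_force: 30.0
```

```bash
python3 -c "
from h import *
rel('white')"
```

```text
dockxy 36.3 0.4 z 0.054 F [-8.3  0.1  6.7] w 9.7 gf 30.0
```

>>> arm_command:
  deltas:
    - [0,0,0,0,-0.1,0,1]
    - [0,0,0,0,-0.2,0,1]
    - [0,0,0,0,-0.3,0,1]
    - [0,0,0,0,-0.3,0,1]

```text
time_s: 30.65
tcp_pos: [0.5637, 0.3574, 0.0543]
ee_rot: [[0.052, -0.999, -0.007], [-0.999, -0.052, -0.002], [0.002, 0.008, -1.0]]
wrist_force: [-15.5, 2.0, 12.9]
gripper_width: 0.11
gripper_force: 30.2
```

```bash
python3 -c "
from h import *
rel('white')"
```

```text
dockxy 36.8 0.3 z 0.0543 F [-15.5   2.   12.9] w 9.6 gf 30.2
```

Firmly on the stop. I'll release and verify.

>>> arm_command:
  deltas:
    - [0,0,0,0,0.2,-0.1,1]
    - [0,0,0,0,0.2,-0.1,0.5]
    - [0,0,0,0,0.2,-0.1,0.3]
    - [0,0,0,0,0.2,-0.1,0.3]
    - [0,0,0,0,0.2,-2,0.3]
    - [0,0,0,0,0.2,-6,0.3]
    - [0,0,0,-3,2,-10,0]
    - [0,0,0,-7,4,-12,0]

```text
time_s: 31.32
tcp_pos: [0.5352, 0.411, 0.1687]
ee_rot: [[0.048, -0.999, 0.005], [-0.999, -0.048, 0.003], [-0.003, -0.005, -1.0]]
wrist_force: [0.5, 0.8, 0.1]
gripper_width: 0.426
gripper_force: 0.0
```

>>> arm_command:
  deltas:
    - [0,0,0,-2.5,0,0,-0.2]
    - [0,0,0,-2.5,0,0,-0.2]
    - [0,0,0,-2.5,0,0,-0.2]

```text
time_s: 31.57
tcp_pos: [0.5309, 0.4378, 0.1642]
ee_rot: [[0.053, -0.999, 0.0], [-0.999, -0.053, 0.0], [-0.0, -0.0, -1.0]]
wrist_force: [0.4, -0.9, -0.6]
gripper_width: 0.579
gripper_force: 0.0
```

```bash
cat >> h.py <<'E'
def wchk(col):
    """board top outline and catch blob in the dock frame, from the wrist"""
    V=np.array([-U[1],U[0]]); W=capture("wrist"); rel(col)
    D=lambda p:[round(float((p[:2]-O[col])@a*1000),1) for a in(U,V)]
    h=cv2.cvtColor(W["pixels"],cv2.COLOR_BGR2HSV); g=cv2.inRange(h,(55,100,40),(80,255,255))
    x,y=proj(W,[*(O[col]+.03*U),.03],True).astype(int); k=np.zeros_like(g); k[max(y-26,0):y+26,x-50:x+50]=255
    pts=cv2.findNonZero(g&k)
    if pts is not None:
        P=np.array([D(onz(W,q,.03,True)) for q in pts[:,0]]); print("green x",np.percentile(P[:,0],[1,99]).round(1),"y",np.percentile(P[:,1],[1,99]).round(1))
    for b in blobs(W,"orange",30)+blobs(W,"yellow",30):
        d=D(onz(W,b[0],.02,True))
        if -20<d[0]<10 and abs((d[1]+32)%63.9-54)<15: print("catch",d,b[1],b[2])
    return W
E
python3 -c "
from h import *
W=wchk('white'); cv2.imwrite('pics/w12.png',W['pixels'])"
```

```text
dockxy 8.3 81.0 z 0.1636 F [ 0.6  0.2 -0.9] w 51.2 gf 0.0
green x [ 8.2 63.1] y [-17.1  14. ]
catch [-6.9, -106.7] 243 [325   0  24  15]
catch [-6.7, -44.5] 195 [325  58  25  14]
catch [-6.0, 19.6] 183 [325 122  25  12]
```

White is home: centre x 35.6 mm, and its catch matches the empty yellow dock's. Now yellow.

```bash
python3 -c "
from h import *
go(.5555,-.316,.11,184.7)"
```

```text
rv [0.001, -0.001, -0.03] cm [75.27, 1.47, 5.43] rows 18.1
```

>>> arm_command:
  deltas:
    - [0,0,0,4,0.1,0,-0.2]
    - [0,0,0,8,0.2,0,-0.2]
    - [0,0,0,12,0.3,0,-0.2]
    - [0,0,0,16,0.4,0,-0.2]
    - [0,0,0,20,0.4,0,-0.2]
    - [0,0,0,24,0.5,0,-0.2]
    - [0,0,0,28,0.6,0,-0.2]
    - [0,0,0,32,0.6,0,-0.2]

```text
time_s: 32.28
tcp_pos: [0.5409, 0.1133, 0.164]
ee_rot: [[0.051, -0.999, -0.001], [-0.999, -0.051, -0.001], [0.001, 0.001, -1.0]]
wrist_force: [1.2, 0.2, 0.2]
gripper_width: 0.601
gripper_force: 0.0
```

>>> arm_command:
  deltas:
    - [0,0,0,4,0.1,0,-0.2]
    - [0,0,0,8,0.2,0,-0.2]
    - [0,0,0,12,0.2,0,-0.2]
    - [0,0,0,16,0.3,0,-0.2]
    - [0,0,0,20,0.4,0,-0.2]
    - [0,0,0,24,0.5,0,-0.2]
    - [0,0,-0.015,28,0.6,0,-0.2]
    - [0,0,-0.03,32,0.6,0,-0.2]

```text
time_s: 32.95
tcp_pos: [0.5507, -0.2063, 0.1639]
ee_rot: [[0.081, -0.997, -0.001], [-0.997, -0.081, -0.0], [-0.0, 0.001, -1.0]]
wrist_force: [-0.4, 0.3, -0.8]
gripper_width: 0.601
gripper_force: 0.0
```

```bash
python3 -c "
from h import *
go(.5555,-.316,.11,184.7)"
```

```text
rv [0.001, 0.0, -0.001] cm [10.97, 0.4, 5.39] rows 2.9
```

>>> arm_command:
  deltas:
    - [0,0,0,4,0.1,1,-0.2]
    - [0,0,0,8,0.3,3,-0.2]
    - [0,0,0,11,0.4,5.4,-0.2]
    - [0,0,0,11,0.4,5.4,-0.2]
    - [0,0,0,11,0.4,5.4,-0.2]
    - [0,0,0,11,0.4,5.4,-0.2]

```text
time_s: 33.45
tcp_pos: [0.5565, -0.3139, 0.1101]
ee_rot: [[0.081, -0.997, -0.001], [-0.997, -0.081, -0.0], [0.0, 0.001, -1.0]]
wrist_force: [0.4, 0.5, 0.6]
gripper_width: 0.601
gripper_force: 0.0
```

Run:
```python
from h import *
W=capture("wrist")
h=cv2.cvtColor(W["pixels"],cv2.COLOR_BGR2HSV); g=cv2.inRange(h,(55,100,60),(80,255,255))
x,y=proj(W,[.5555,-.316,.028],True).astype(int)
k=np.zeros_like(g); k[max(y-30,0):y+30,x-45:x+45]=255
r=cv2.minAreaRect(np.array([onz(W,q,.028,True)[:2]*1000 for q in cv2.findNonZero(g&k)[:,0]],np.float32)); print(r)
go(r[0][0]/1000-.0008,r[0][1]/1000,.0515,184.7)
```

```text
((557.841552734375, -315.3568115234375), (54.26128005981445, 31.65127182006836), 5.975493431091309)
rv [-0.001, -0.001, -0.0] cm [0.21, 0.04, 5.96] rows 1.4
```

>>> arm_command:
  deltas:
    - [0,0,0,0.2,0.1,2,-0.2]
    - [0,0,0,0.2,0.1,4,-0.2]
    - [0,0,0,0.2,0.1,5.8,-0.2]
    - [0,0,0,0.2,0.1,5.9,-0.2]
    - [0,0,0,0.2,0.1,5.9,-0.2]
    - [0,0,0,0.2,0.1,5.9,0.4]
    - [0,0,0,0.2,0.1,5.9,1]
    - [0,0,0,0.2,0.1,5.9,1]

```text
time_s: 34.17
tcp_pos: [0.5575, -0.3151, 0.0533]
ee_rot: [[0.083, -0.997, 0.003], [-0.997, -0.083, -0.001], [0.001, -0.003, -1.0]]
wrist_force: [0.1, -0.1, 0.3]
gripper_width: 0.45
gripper_force: 0.0
```

>>> arm_command:
  deltas:
    - [0,0,0,0,0,0,1]
    - [0,0,0,0,0,0,1]
    - [0,0,0,0,0,0,1]
    - [0,0,0,0,0,0,1]
    - [0,0,0,0,0,0,1]
    - [0,0,0,0,0,0,1]

```text
time_s: 34.67
tcp_pos: [0.5567, -0.3152, 0.0516]
ee_rot: [[0.082, -0.997, 0.001], [-0.997, -0.082, -0.0], [0.0, -0.001, -1.0]]
wrist_force: [-0.8, -0.7, -0.0]
gripper_width: 0.103
gripper_force: 30.0
```

>>> arm_command:
  deltas:
    - [0,0,0,0,0,-1,1]
    - [0,0,0,0,0,-3,1]
    - [0,0,0,0,0,-6,1]
    - [0,0,0,0,0,-9,1]
    - [0,0,0,0,0,-12,1]
    - [0,0,0,0,0,-12,1]

```text
time_s: 35.17
tcp_pos: [0.5598, -0.3169, 0.1798]
ee_rot: [[0.083, -0.996, 0.012], [-0.997, -0.083, -0.006], [0.007, -0.012, -1.0]]
wrist_force: [0.7, -1.0, 0.9]
gripper_width: 0.104
gripper_force: 30.0
```

```bash
python3 -c "
from h import *
rel('yellow')
dock('yellow',-.1,.17)"
```

```text
dockxy -2.2 -608.9 z 0.1798 F [ 0.7 -1.   0.9] w 9.0 gf 30.0
rv [-0.012, -0.007, 0.031] cm [-61.17, 7.9, 0.45] rows 14.8
```

>>> arm_command:
  deltas:
    - [0,0,0.005,-4,0.5,0,1]
    - [0,0,0.01,-8,1,0,1]
    - [0,0,0.015,-12,1.6,0,1]
    - [0,0,0.02,-16,2.1,0,1]
    - [0,0,0.025,-20,2.6,0,1]
    - [0,0,0.031,-24,3.1,0,1]
    - [0,0,0.031,-28,3.6,0,1]
    - [0,0,0.031,-32,4.1,0,1]

```text
time_s: 35.83
tcp_pos: [0.4883, 0.0021, 0.172]
ee_rot: [[0.051, -0.999, 0.0], [-0.999, -0.051, 0.0], [-0.0, -0.0, -1.0]]
wrist_force: [1.7, -0.2, -2.1]
gripper_width: 0.104
gripper_force: 30.0
```

```bash
python3 -c "
from h import *
rel('yellow')
dk('yellow',-.1,.001,.08)"
```

```text
dockxy -56.9 -286.6 z 0.172 F [ 1.7 -0.2 -2.1] w 9.0 gf 30.0
rv [-0.0, 0.0, -0.002] cm [-28.75, 4.36, 9.21] rows 7.3
```

>>> arm_command:
  deltas:
    - [0,0,0,-4,0.6,0,1]
    - [0,0,0,-8,1.2,0,1]
    - [0,0,0,-12,1.8,0,1]
    - [0,0,0,-16,2.4,0,1]
    - [0,0,0,-20,3,0,1]
    - [0,0,0,-24,3.7,0,1]
    - [0,0,0,-28,4.4,2,1]
    - [0,0,0,-28.7,4.4,4,1]

```text
time_s: 36.5
tcp_pos: [0.4311, 0.2905, 0.1333]
ee_rot: [[0.056, -0.998, 0.005], [-0.998, -0.056, 0.006], [-0.005, -0.005, -1.0]]
wrist_force: [-0.3, 1.1, -1.1]
gripper_width: 0.1
gripper_force: 30.0
```

>>> arm_command:
  deltas:
    - [0,0,0,0,0,2.5,1]
    - [0,0,0,0,0,5,1]
    - [0,0,0,0,0,6,1]
    - [0,0,0,0,0,6.5,1]
    - [0,0,0,0,0,6.5,1]
    - [0,0,0,0,0,6.5,1]

```text
time_s: 37.0
tcp_pos: [0.4316, 0.2853, 0.0676]
ee_rot: [[0.051, -0.999, 0.001], [-0.999, -0.051, 0.001], [-0.001, -0.002, -1.0]]
wrist_force: [-0.3, 0.4, -0.6]
gripper_width: 0.106
gripper_force: 30.0
```

```bash
python3 -c "
from h import *
rel('yellow')
dk('yellow',-.1,.001,.0555);dk('yellow',-.02,.001,.055)"
```

```text
dockxy -98.8 -0.9 z 0.0676 F [-0.3  0.4 -0.6] w 9.2 gf 30.0
rv [-0.002, 0.001, -0.001] cm [-0.19, 0.13, 1.21] rows 0.3
rv [-0.002, 0.001, -0.001] cm [-0.2, -7.87, 1.27] rows 1.9
```

>>> arm_command:
  deltas:
    - [0,0,0,-0.1,0,0.7,1]
    - [0,0,0,-0.2,0,1.2,1]
    - [0,0,0,-0.2,-1,1.2,1]
    - [0,0,0,-0.2,-2.2,1.2,1]
    - [0,0,0,-0.2,-3.4,1.2,1]
    - [0,0,0,-0.2,-4.6,1.2,1]
    - [0,0,0,-0.2,-5.8,1.2,1]
    - [0,0,0,-0.2,-7,1.2,1]

```text
time_s: 37.67
tcp_pos: [0.4994, 0.2897, 0.0573]
ee_rot: [[0.051, -0.999, -0.003], [-0.999, -0.051, -0.002], [0.002, 0.003, -1.0]]
wrist_force: [-19.0, -3.8, 26.3]
gripper_width: 0.107
gripper_force: 30.3
```

```bash
python3 -c "
from h import *
rel('yellow')
dk('yellow',.036,0,.0545)"
```

```text
dockxy -30.9 -0.0 z 0.0573 F [-19.   -3.8  26.3] w 9.3 gf 30.3
rv [0.003, -0.002, -0.001] cm [-0.01, -6.69, 0.26] rows 1.6
```

>>> arm_command:
  deltas:
    - [0,0,0,0,0,-0.2,1]
    - [0,0,0,0,0,-0.2,1]
    - [0,0,0,0,0,-0.2,1]

```text
time_s: 37.92
tcp_pos: [0.501, 0.29, 0.0569]
ee_rot: [[0.051, -0.999, 0.001], [-0.999, -0.051, -0.0], [0.0, -0.001, -1.0]]
wrist_force: [1.2, -2.0, 1.6]
gripper_width: 0.104
gripper_force: 30.0
```

```bash
python3 -c "
from h import *
rel('yellow');dk('yellow',.036,0,.0575);wchk('yellow')"
```

```text
dockxy -29.2 0.3 z 0.0569 F [ 1.2 -2.   1.6] w 9.0 gf 30.0
rv [-0.001, -0.0, -0.002] cm [0.02, -6.52, -0.06] rows 1.6
dockxy -29.3 0.4 z 0.0569 F [ 0.7 -2.5  2. ] w 9.3 gf 30.0
green x [-4.1 -1.4] y [-15.3  -1.5]
catch [-7.8, -104.7] 158 [269  59  37  14]
catch [-5.9, -44.0] 507 [268 149  39  20]
catch [-0.9, -108.8] 39 [269  52  11  17]
catch [-13.7, -107.0] 64 [281  59  24   9]
```

Light contact now. I'll slide to the stop.

>>> arm_command:
  deltas:
    - [0,0,0,0,-1,0,1]
    - [0,0,0,0,-2,0,1]
    - [0,0,0,0,-3,0,1]
    - [0,0,0,0,-4,0,1]
    - [0,0,0,0,-5,0,1]
    - [0,0,0,0,-5.8,0,1]
    - [0,0,0,0,-6.5,0,1]
    - [0,0,0,0,-6.5,0,1]

```text
time_s: 38.63
tcp_pos: [0.5657, 0.2936, 0.0567]
ee_rot: [[0.051, -0.999, -0.001], [-0.999, -0.051, -0.001], [0.001, 0.001, -1.0]]
wrist_force: [-2.3, -1.8, 3.2]
gripper_width: 0.103
gripper_force: 30.0
```

```bash
python3 -c "
from h import *
rel('yellow')"
```

```text
dockxy 35.6 0.4 z 0.0567 F [-2.3 -1.8  3.2] w 8.9 gf 30.0
```

>>> arm_command:
  deltas:
    - [0,0,0,0,-0.1,0,1]
    - [0,0,0,0,-0.25,0,1]
    - [0,0,0,0,-0.4,0,1]
    - [0,0,0,0,-0.4,0,1]

```text
time_s: 38.97
tcp_pos: [0.5664, 0.2934, 0.0569]
ee_rot: [[0.051, -0.999, -0.006], [-0.999, -0.051, -0.002], [0.002, 0.006, -1.0]]
wrist_force: [-8.6, -1.0, 9.5]
gripper_width: 0.104
gripper_force: 30.0
```

```bash
python3 -c "
from h import *
rel('yellow')"
```

```text
dockxy 36.2 0.2 z 0.0569 F [-8.6 -1.   9.5] w 9.0 gf 30.0
```

>>> arm_command:
  deltas:
    - [0,0,0,0,0.2,-0.05,1]
    - [0,0,0,0,0.2,-0.05,0.5]
    - [0,0,0,0,0.2,-0.05,0.3]
    - [0,0,0,0,0.2,-0.05,0.3]
    - [0,0,0,0,0.2,-2,0.3]
    - [0,0,0,0,0.2,-6,0.3]
    - [0,0,0,-3,2,-10,0]
    - [0,0,0,-7,4,-12,0]

```text
time_s: 39.63
tcp_pos: [0.5361, 0.348, 0.1716]
ee_rot: [[0.047, -0.999, 0.005], [-0.999, -0.047, 0.003], [-0.003, -0.005, -1.0]]
wrist_force: [-0.1, 0.4, 0.7]
gripper_width: 0.424
gripper_force: 0.0
```

>>> arm_command:
  deltas:
    - [0,0,0,-2.5,0,0,0]
    - [0,0,0,-2.5,0,0,0]
    - [0,0,0,-2.5,0,0,0]
    - [0,0,0,-2.5,0,0,0]

```text
time_s: 39.97
tcp_pos: [0.5324, 0.3728, 0.1669]
ee_rot: [[0.051, -0.999, -0.001], [-0.999, -0.051, -0.001], [0.001, 0.001, -1.0]]
wrist_force: [0.9, -1.1, 0.7]
gripper_width: 0.499
gripper_force: 0.0
```

```bash
python3 -c "
from h import *
W=wchk('yellow'); wchk('red'); chk('yellow')
cv2.imwrite('pics/w13.png',cv2.resize(W['pixels'][0:190,210:400],None,fx=3.1,fy=3.1,interpolation=cv2.INTER_CUBIC))"
```

```text
dockxy 6.6 80.8 z 0.1668 F [-0.5 -0.1 -0.8] w 43.2 gf 0.0
green x [ 8.8 63.3] y [-15.6  15.9]
catch [-6.5, -107.3] 223 [322   1  24  15]
catch [-5.3, -42.1] 83 [322  60  24  14]
catch [-6.1, 19.7] 176 [323 123  24  12]
catch [-6.1, 81.7] 160 [323 184  23  10]
dockxy 6.3 144.9 z 0.1669 F [-0.1 -0.2  0.4] w 43.8 gf 0.0
green x [11.1 64.9] y [-19.4  14.6]
catch [-7.6, -42.8] 192 [322   2  24  14]
catch [-5.5, 22.5] 71 [322  60  24  15]
catch [-6.4, 84.2] 173 [323 124  24  12]
catch [-5.5, 145.4] 148 [323 184  23  13]
scene pred [363.2 127.4] [(array([363.6, 125.1]), 60), (array([372.3, 136.6]), 57)]
side pred [268.5 309.9] [(array([266.9, 304.2]), 56), (array([254.1, 308.1]), 31)]
tab dock xyz mm 37.5 -1.8 59.4 err 1.8
scene red catch dev px -0.1 -0.6 30
scene yellow catch dev px -0.0 0.4 25
scene white catch dev px -0.0 0.6 20
side red catch dev px -0.8 -0.2 91
side yellow catch dev px -0.9 -0.7 97
side white catch dev px -0.8 -0.8 112
```

View pics/w13.png

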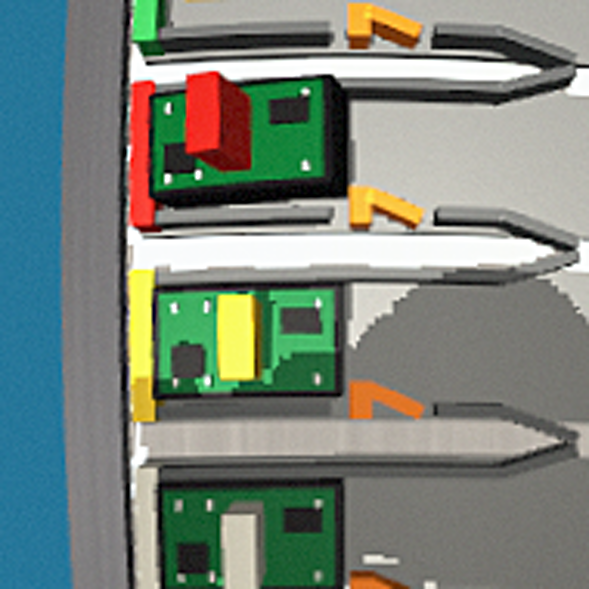

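Yellow (240,340) and white (240,545) lie flat and home with catches out. The red board is home in x but pitched nose-down: its rear face shows at (338,140) and the tab leans to (205,110). I'll press its rear down gently with closed fingers.

```bash
python3 -c "
from h import *
dk('red',.012,-.001,.10)"
```

```text
rv [0.001, -0.001, -0.003] cm [14.58, -0.6, 6.74] rows 3.9
```

>>> arm_command:
  deltas:
    - [0,0,0,4,-0.2,0,1]
    - [0,0,0,8,-0.3,0,1]
    - [0,0,0,12,-0.5,0,1]
    - [0,0,0,14.6,-0.6,0,1]
    - [0,0,0,14.6,-0.6,3,1]
    - [0,0,0,14.6,-0.6,6.7,1]
    - [0,0,0,14.6,-0.6,6.7,1]
    - [0,0,0,14.6,-0.6,6.7,1]

```text
time_s: 40.83
tcp_pos: [0.5453, 0.2262, 0.0995]
ee_rot: [[0.05, -0.999, -0.004], [-0.999, -0.05, -0.003], [0.003, 0.004, -1.0]]
wrist_force: [0.1, -0.2, 1.4]
gripper_width: 0.028
gripper_force: 0.0
```

>>> arm_command:
  deltas:
    - [0,0,0,0,0,1,1]
    - [0,0,0,0,0,2,1]
    - [0,0,0,0,0,3,1]
    - [0,0,0,0,0,3.6,1]
    - [0,0,0,0,0,3.6,1]
    - [0,0,0,0,0,3.6,1]

```text
time_s: 41.33
tcp_pos: [0.546, 0.2278, 0.0646]
ee_rot: [[0.051, -0.999, -0.0], [-0.999, -0.051, -0.001], [0.001, 0.0, -1.0]]
wrist_force: [-0.4, -0.6, 1.1]
gripper_width: 0.004
gripper_force: 0.0
```

```bash
python3 -c "
from h import *
rel('red')"
```

```text
dockxy 12.0 0.0 z 0.0646 F [-0.4 -0.6  1.1] w 0.3 gf 0.0
```

Now press down in small steps to about TCP z 0.049 (board top level).

>>> arm_command:
  deltas:
    - [0,0,0,0,0,0.3,1]
    - [0,0,0,0,0,0.6,1]
    - [0,0,0,0,0,0.8,1]
    - [0,0,0,0,0,0.8,1]
    - [0,0,0,0,0,0.8,1]

```text
time_s: 41.75
tcp_pos: [0.546, 0.2277, 0.0568]
ee_rot: [[0.051, -0.999, -0.0], [-0.999, -0.051, -0.0], [0.0, 0.0, -1.0]]
wrist_force: [-0.4, -0.1, -0.2]
gripper_width: 0.004
gripper_force: 0.0
```

```bash
python3 -c "
from h import *
rel('red')"
```

```text
dockxy 12.0 -0.1 z 0.0568 F [-0.4 -0.1 -0.2] w 0.3 gf 0.0
```

>>> arm_command:
  deltas:
    - [0,0,0,0,0,0.2,1]
    - [0,0,0,0,0,0.4,1]
    - [0,0,0,0,0,0.6,1]
    - [0,0,0,0,0,0.6,1]
    - [0,0,0,0,0,0.6,1]

```text
time_s: 42.17
tcp_pos: [0.546, 0.2276, 0.0507]
ee_rot: [[0.051, -0.999, -0.0], [-0.999, -0.051, -0.0], [0.0, 0.0, -1.0]]
wrist_force: [0.5, 0.4, 0.6]
gripper_width: 0.006
gripper_force: 0.0
```

```bash
python3 -c "
from h import *
rel('red')"
```

```text
dockxy 12.0 -0.1 z 0.0507 F [0.5 0.4 0.6] w 0.5 gf 0.0
```

>>> arm_command:
  deltas:
    - [0,0,0,0,0,0.2,1]
    - [0,0,0,0,0,0.4,1]
    - [0,0,0,0,0,0.6,1]
    - [0,0,0,0,0,0.8,1]
    - [0,0,0,0,0,0.8,1]

```text
time_s: 42.58
tcp_pos: [0.5458, 0.2275, 0.0423]
ee_rot: [[0.051, -0.999, -0.001], [-0.999, -0.051, -0.001], [0.0, 0.001, -1.0]]
wrist_force: [-0.5, 1.2, -0.2]
gripper_width: 0.007
gripper_force: 0.0
```

```bash
python3 -c "
from h import *
rel('red')"
```

```text
dockxy 11.8 -0.2 z 0.0423 F [-0.5  1.2 -0.2] w 0.6 gf 0.0
```

>>> arm_command:
  deltas:
    - [0,0,0,0,0,0.2,1]
    - [0,0,0,0,0,0.4,1]
    - [0,0,0,0,0,0.5,1]
    - [0,0,0,0,0,0.5,1]

```text
time_s: 42.92
tcp_pos: [0.5459, 0.2276, 0.0375]
ee_rot: [[0.051, -0.999, -0.001], [-0.999, -0.051, -0.0], [0.0, 0.001, -1.0]]
wrist_force: [0.0, 0.5, 0.1]
gripper_width: 0.004
gripper_force: 0.0
```

```bash
python3 -c "
from h import *
rel('red')"
```

```text
dockxy 11.9 -0.2 z 0.0375 F [0.  0.5 0.1] w 0.4 gf 0.0
```

>>> arm_command:
  deltas:
    - [0,0,0,0,0,0.15,1]
    - [0,0,0,0,0,0.3,1]
    - [0,0,0,0,0,0.4,1]
    - [0,0,0,0,0,0.4,1]

```text
time_s: 43.25
tcp_pos: [0.5459, 0.2276, 0.0336]
ee_rot: [[0.051, -0.999, -0.0], [-0.999, -0.051, -0.0], [0.0, 0.0, -1.0]]
wrist_force: [-0.5, 0.2, -1.0]
gripper_width: 0.006
gripper_force: 0.0
```

```bash
python3 -c "
from h import *
rel('red')
chk('red')"
```

```text
dockxy 11.9 -0.1 z 0.0336 F [-0.5  0.2 -1. ] w 0.5 gf 0.0
scene pred [354.1 141.8] [(array([354. , 138.3]), 30), (array([364.3, 149.9]), 50)]
side pred [279.5 286.9] [(array([278.1, 286.2]), 70), (array([265.4, 286.7]), 39)]
tab dock xyz mm 33.6 6.1 54.7 err 3.9
scene red catch dev px -2.4 -1.0 5
side red catch dev px -0.7 -0.3 90
side yellow catch dev px -1.0 -0.7 100
side white catch dev px -0.9 -0.8 113
```

>>> arm_command:
  deltas:
    - [0,0,0,0,0,0.15,1]
    - [0,0,0,0,0,0.3,1]
    - [0,0,0,0,0,0.3,1]

```text
time_s: 43.6
tcp_pos: [0.5461, 0.2278, 0.0309]
ee_rot: [[0.051, -0.999, 0.0], [-0.999, -0.051, 0.0], [-0.0, -0.0, -1.0]]
wrist_force: [-0.4, 0.2, 0.2]
gripper_width: -0.0
gripper_force: 0.0
```

```bash
python3 -c "
from h import *
rel('red')"
```

```text
dockxy 12.1 0.0 z 0.0309 F [-0.4  0.2  0.2] w -0.0 gf 0.0
```

>>> arm_command:
  deltas:
    - [0,0,0,0,0,0.15,1]
    - [0,0,0,0,0,0.25,1]
    - [0,0,0,0,0,0.25,1]

```text
time_s: 43.85
tcp_pos: [0.5462, 0.2278, 0.0308]
ee_rot: [[0.052, -0.999, 0.001], [-0.999, -0.052, -0.0], [0.0, -0.001, -1.0]]
wrist_force: [-5.5, -1.0, 13.9]
gripper_width: 0.005
gripper_force: 6.7
```

```bash
python3 -c "
from h import *
rel('red')
V=np.array([-U[1],U[0]])
for n in('scene','side'):
    c=capture(n)
    x,y=proj(c,[*(O['red']+.03*U),.04]).astype(int)
    print(n,[(b[0],b[1]) for k in('green','red') for b in blobs(c,k,6,(x-18,y-18,x+18,y+18))],'pred rear top',proj(c,[*(O['red']+.005*U),.03]).round(1),'tip',proj(c,sense()['tcp_pos']).round(1))"
```

```text
dockxy 12.2 0.1 z 0.0308 F [-5.5 -1.  13.9] w 0.5 gf 6.7
scene [(array([354. , 138.6]), 25), (array([364.2, 150.1]), 52)] pred rear top [344.9 141.8] tip [347.1 142.5]
side [(array([278. , 286.6]), 67), (array([265.4, 287. ]), 39)] pred rear top [293.4 295.5] tip [290.1 294.5]
```

Contact at the same height as for a level board. I'll lift and measure red against yellow.

>>> arm_command:
  deltas:
    - [0,0,0,0,0,-1,1]
    - [0,0,0,0,0,-4,1]
    - [0,0,0,0,0,-8,1]
    - [0,0,0,-4,0.6,-12,1]
    - [0,0,0,-8,0.6,-13.6,0]
    - [0,0,0,-8,0.6,-13.6,0]
    - [0,0,0,-8,0.6,-13.6,0]

```text
time_s: 44.53
tcp_pos: [0.5369, 0.3112, 0.1672]
ee_rot: [[0.055, -0.998, 0.005], [-0.999, -0.055, 0.004], [-0.004, -0.005, -1.0]]
wrist_force: [0.3, -0.8, -0.7]
gripper_width: 0.153
gripper_force: 0.0
```

```bash
cat >> h.py <<'E'
def tab(col,W):
    """extreme tab columns in the dock frame, cast on the tab-top plane"""
    x,y=proj(W,[*(O[col]+.035*U),.045],True).astype(int)
    m=mask(W["pixels"],col); k=np.zeros_like(m); k[max(y-24,0):y+24,x-22:x+22]=255
    P=np.array([(onz(W,q,.06,True)[:2]-O[col])@U*1000 for q in cv2.findNonZero(m&k)[:,0]]); print(col,"tab x on z=.06",np.percentile(P,[2,98]).round(1),len(P))
E
python3 -c "
from h import *
W=wchk('red'); tab('red',W); chk('red')"
```

```text
dockxy 6.1 81.6 z 0.1651 F [-0.   0.7 -0.2] w 16.9 gf 0.0
green x [ 6.  61.3] y [-15.1  17. ]
catch [-5.9, -41.1] 57 [325  59  22  11]
catch [-6.3, 19.9] 177 [325 120  24  12]
catch [-6.3, 83.3] 191 [325 182  23  13]
catch [-1.8, 142.1] 43 [325 238   8  10]
catch [-0.5, -45.3] 56 [326  57   7  11]
catch [-12.9, -44.2] 53 [334  58  15  10]
red tab x on z=.06 [26.9 38.3] 335
scene pred [354.1 141.8] [(array([354. , 138.5]), 52), (array([363.9, 150.3]), 58)]
side pred [279.5 286.9] [(array([278.5, 285.6]), 81), (array([265.5, 286.8]), 41)]
tab dock xyz mm 33.6 4.9 55.2 err 2.9
scene red catch dev px -0.3 -0.1 27
scene yellow catch dev px 0.1 -0.2 32
scene white catch dev px -0.0 0.6 20
side red catch dev px -0.7 -0.3 90
side yellow catch dev px -1.0 -0.7 98
side white catch dev px -0.9 -0.8 113
```

>>> arm_command:
  deltas:
    - [0,0,0,-3,0,0,0]
    - [0,0,0,-6.4,0,0,0]
    - [0,0,0,-6.4,0,0,0]
    - [0,0,0,-6.4,0,0,0]
    - [0,0,0,-6.4,0,0,0]
    - [0,0,0,-6.4,0,0,0]

```text
time_s: 45.18
tcp_pos: [0.5326, 0.3695, 0.1636]
ee_rot: [[0.05, -0.999, -0.001], [-0.999, -0.05, -0.002], [0.001, 0.002, -1.0]]
wrist_force: [0.1, -0.1, -0.0]
gripper_width: 0.498
gripper_force: 0.0
```

```bash
python3 -c "
from h import *
for c in('red','yellow','white'):
    W=wchk(c); 
    if c!='white': tab(c,W)"
```

```text
dockxy 6.2 142.4 z 0.1639 F [-0.   0.4  0.1] w 43.6 gf 0.0
green x [ 6.1 61.1] y [-15.8  16.1]
catch [-7.2, -42.8] 184 [322   3  24  15]
catch [-8.0, 23.2] 57 [323  68  23   8]
catch [-6.6, 84.0] 185 [323 126  25  13]
catch [-6.2, 144.4] 98 [323 188  23  10]
catch [-2.0, 285.5] 32 [323 305   9   9]
red tab x on z=.06 [28.5 38.1] 359
dockxy 6.7 78.3 z 0.1642 F [-0.1 -0.3 -0. ] w 43.4 gf 0.0
green x [ 8.9 62.9] y [-15.4  16.3]
catch [-6.7, -107.3] 205 [322   3  24  15]
catch [-4.7, -43.0] 77 [322  62  24  14]
catch [-6.0, 19.6] 185 [323 126  25  13]
catch [-5.7, 80.2] 104 [323 188  24  10]
yellow tab x on z=.06 [31.1 40.7] 333
dockxy 6.8 14.5 z 0.1644 F [0.6 0.8 0.3] w 43.6 gf 0.0
green x [ 8.3 63.4] y [-16.6  14.6]
catch [-6.5, -171.3] 223 [322   3  25  15]
catch [-5.1, -107.3] 80 [322  62  24  13]
catch [-6.0, -44.3] 186 [323 126  25  12]
catch [-5.4, 16.4] 119 [323 187  24  11]
```

Run:
```python
from h import *
V=np.array([-U[1],U[0]]); W=capture("wrist")
h=cv2.cvtColor(W["pixels"],cv2.COLOR_BGR2HSV); m=cv2.inRange(h,(7,110,90),(36,255,255))
n,l,st,ce=cv2.connectedComponentsWithStats(m)
for i in range(1,n):
    if st[i,4]>60 and 315<ce[i][0]<345 and ce[i][1]<220:
        d=onz(W,ce[i],.02,True)[:2]-O["red"]; q=np.argwhere(l==i)[:,::-1]
        y=[(onz(W,c,.02,True)[:2]-O["red"])@V*1000 for c in q]
        print(ce[i].round(1),st[i],"x",round(d@U*1000,1),"y",round(d@V*1000,1),"tip y",round(np.percentile(y,2),1))
```

```text
[332.2   9.3] [322   2  25  15 253] x -6.7 y -43.4 tip y -51.7
[332.2  68. ] [322  61  26  14 221] x -6.3 y 20.1 tip y 13.9
[332.5 131.6] [323 126  25  12 190] x -6.4 y 84.1 tip y 78.5
[332.5 193.5] [323 187  24  14 214] x -6.6 y 147.2 tip y 140.4
```

All catches line up (spacing 63–64 mm), and red is level and home. Now switch the lever on.

```bash
python3 -c "
from h import *
go(.5035,-.0095,.164,164.4)"
```

```text
rv [0.0, -0.0, 0.322] cm [37.79, 4.83, 0.05] rows 9.1
```

>>> arm_command:
  deltas:
    - [0,0,0,4,0.5,0,0]
    - [0,0,0.05,8,1,0,0]
    - [0,0,0.1,12,1.5,0,0]
    - [0,0,0.15,16,2,0,0]
    - [0,0,0.2,20,2.5,0,0]
    - [0,0,0.25,24,3,0,0]
    - [0,0,0.3,28,3.6,0,0]
    - [0,0,0.322,32,4.1,0,0]

```text
time_s: 46.05
tcp_pos: [0.5073, 0.0474, 0.1649]
ee_rot: [[-0.27, -0.963, 0.001], [-0.963, 0.27, 0.0], [-0.0, -0.001, -1.0]]
wrist_force: [1.3, 0.3, -0.0]
gripper_width: 0.498
gripper_force: 0.0
```

```bash
python3 -c "
from h import *
go(.5035,-.0095,.066,164.4)"
```

```text
rv [-0.001, 0.0, -0.001] cm [5.58, -1.16, 9.88] rows 2.7
```

>>> arm_command:
  deltas:
    - [0,0,0,4,-0.8,0,0]
    - [0,0,0,5.6,-1.2,0,0]
    - [0,0,0,5.6,-1.2,0,0]
    - [0,0,0,5.6,-1.2,3,0]
    - [0,0,0,5.6,-1.2,6,0]
    - [0,0,0,5.6,-1.2,9,0]
    - [0,0,0,5.6,-1.2,9.8,0]
    - [0,0,0,5.6,-1.2,9.8,0]

```text
time_s: 46.72
tcp_pos: [0.5031, -0.0076, 0.0645]
ee_rot: [[-0.267, -0.964, -0.005], [-0.964, 0.267, -0.001], [0.003, 0.005, -1.0]]
wrist_force: [0.5, -0.3, 0.7]
gripper_width: 0.501
gripper_force: 0.0
```

```bash
python3 -c "
from h import *
u=np.array([.963,-.269]); b=np.array([.5288,-.0172])
s=sense();print((s['tcp_pos'][:2]-b)@u,s['wrist_force'])
go(*(b+.035*u),.067,164.4)"
```

```text
-0.027276201470637612 [ 0.52999557 -0.28051587  0.71545955]
rv [0.005, -0.003, 0.002] cm [0.24, -6.23, -0.28] rows 1.5
```

>>> arm_command:
  deltas:
    - [0,0,0,0.1,-1,-0.2,0]
    - [0,0,0,0.1,-2,-0.2,0]
    - [0,0,0,0.2,-3,-0.2,0]
    - [0,0,0,0.2,-4,-0.2,0]
    - [0,0,0,0.2,-5,-0.2,0]
    - [0,0,0,0.2,-5.8,-0.2,0]
    - [0,0,0,0.2,-6.2,-0.2,0]
    - [0,0,0,0.2,-6.2,-0.2,0]

```text
time_s: 47.38
tcp_pos: [0.5635, -0.0263, 0.0681]
ee_rot: [[-0.269, -0.963, -0.003], [-0.963, 0.269, 0.0], [0.001, 0.003, -1.0]]
wrist_force: [-3.3, 2.3, 2.4]
gripper_width: 0.503
gripper_force: 1.9
```

```bash
python3 -c "
from h import *
u=np.array([.963,-.269]); b=np.array([.5288,-.0172])
s=sense();print((s['tcp_pos'][:2]-b)@u,s['wrist_force'])"
```

```text
0.03585205778650823 [-3.2710812   2.26066404  2.37615678]
```

At the end stop (4 N). Back off, lift, then verify.

>>> arm_command:
  deltas:
    - [0,0,0,0,0.5,0,0]
    - [0,0,0,0,0.7,-2,0]
    - [0,0,0,0,0.7,-5,0]
    - [0,0,0,0,0.7,-8,0]
    - [0,0,0,0,0.7,-12,0]
    - [0,0,0,4,0.7,-14,0]
    - [0,0,0,8,0.7,-15,0]
    - [0,0,0,12,0.7,-15,0]

```text
time_s: 48.05
tcp_pos: [0.5271, -0.14, 0.2223]
ee_rot: [[-0.265, -0.964, 0.009], [-0.964, 0.265, -0.001], [-0.001, -0.009, -1.0]]
wrist_force: [0.8, -1.1, -0.3]
gripper_width: 0.503
gripper_force: 0.0
```

>>> arm_command:
  deltas:
    - [0,0,0,2,0,0,0]
    - [0,0,0,2,0,0,0]
    - [0,0,0,2,0,0,0]

```text
time_s: 48.3
tcp_pos: [0.5198, -0.1595, 0.2187]
ee_rot: [[-0.27, -0.963, 0.002], [-0.963, 0.27, -0.0], [-0.0, -0.002, -1.0]]
wrist_force: [-0.3, -0.2, 0.6]
gripper_width: 0.5
gripper_force: 0.0
```

Run:
```python
from h import *
u=np.array([.963,-.269]); b=np.array([.5288,-.0172])
A=capture("scene"); B=capture("side")
ra=blobs(A,"red",15,(280,170,325,215)); rb=blobs(B,"red",15,(300,195,370,250))
print(ra,rb); p,e=tri(ray(A,ra[0][0]),ray(B,rb[0][0])); print(p,e,(p[:2]-b)@u)
for c in("red","yellow"): chk(c)
print(sense()["tcp_pos"])
```

```text
[(array([304.6, 194.7]), 57, array([301, 191,   9,   8], dtype=int32))] [(array([323.7, 211.2]), 79, array([319, 207,  10,  10], dtype=int32))]
[ 0.55486853 -0.02248153  0.07161693] 0.002755651541314107 0.026524728203245352
scene pred [354.1 141.8] [(array([354.1, 138.7]), 52), (array([364.1, 149.7]), 62)]
side pred [279.5 286.9] [(array([278.5, 285.6]), 83), (array([265.4, 287. ]), 42)]
tab dock xyz mm 33.9 4.6 54.8 err 2.6
scene red catch dev px 0.2 -0.4 32
scene yellow catch dev px 0.1 -0.1 33
scene white catch dev px 0.1 0.5 19
side red catch dev px -0.7 -0.4 91
side yellow catch dev px -1.0 -0.7 99
side white catch dev px -0.9 -0.8 113
scene pred [363.2 127.4] [(array([363.6, 125.3]), 62), (array([372.8, 135.7]), 63)]
side pred [268.5 309.9] [(array([266.9, 304.1]), 56), (array([254.1, 308.1]), 32)]
tab dock xyz mm 37.7 -2.3 59.1 err 1.8
scene red catch dev px 0.2 -0.4 32
scene yellow catch dev px 0.2 -0.2 32
scene white catch dev px 0.1 0.5 19
side red catch dev px -0.7 -0.4 91
side yellow catch dev px -1.0 -0.7 100
side white catch dev px -0.9 -0.8 113
[ 0.52025803 -0.15749541  0.2182253 ]
```

```bash
python3 -c "
from station import finish_job
print(finish_job())"
```

```text
the job is handed in; nothing more can be done
None
```

The job is handed in but no verdict came back. By my own measurements the red, yellow and white boards are home with their catches out; green was absent. The lever was kept off until all three were in and is now fully on; red had to be pushed home and pressed level, and sits about 1 mm short of centre.

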